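# Uncover the warming plate, lay washed steel coupons flat on the it, cover and switch on

### The job

Dry the washed steel test coupons: lift the cover off the warming plate and set it down on the grey rubber mat, then move every coupon from the slotted draining rack to the dark plate and get it lying flat there, each beside the others and none on top of another (a coupon stood on its edge on the plate needs only a light push to tip over). Then set the cover back squarely over them, its skirt resting flat on the plate all round and centred on it, and only then flip the bat toggle on the front panel over to its on side, away from you. Do not drop the coupons, and leave the other things on the bench where they stand.

Things in the scene. Friction and masses are not known exactly. Their poses are not given: they have to be found in the camera images.
- coupon1: steel plate 9 (x, thickness) x 50 (y) x 60 mm (z) with a small hole near its top, 0.21 kg; origin at its centre. Starts on its 50 mm edge in a rack slot, z up, origin 38 mm above the bench. Set down upright it stands by itself (origin 30 mm above the plate) and topples when its top is pushed 10 mm along x, either way; lying flat, origin 4.5 mm up. Three or four of the five are there, the rest absent
- coupon2: steel plate 9 (x, thickness) x 50 (y) x 60 mm (z) with a small hole near its top, 0.21 kg; origin at its centre. Starts on its 50 mm edge in a rack slot, z up, origin 38 mm above the bench. Set down upright it stands by itself (origin 30 mm above the plate) and topples when its top is pushed 10 mm along x, either way; lying flat, origin 4.5 mm up. Three or four of the five are there, the rest absent
- coupon3: steel plate 9 (x, thickness) x 50 (y) x 60 mm (z) with a small hole near its top, 0.21 kg; origin at its centre. Starts on its 50 mm edge in a rack slot, z up, origin 38 mm above the bench. Set down upright it stands by itself (origin 30 mm above the plate) and topples when its top is pushed 10 mm along x, either way; lying flat, origin 4.5 mm up. Three or four of the five are there, the rest absent
- coupon4: steel plate 9 (x, thickness) x 50 (y) x 60 mm (z) with a small hole near its top, 0.21 kg; origin at its centre. Starts on its 50 mm edge in a rack slot, z up, origin 38 mm above the bench. Set down upright it stands by itself (origin 30 mm above the plate) and topples when its top is pushed 10 mm along x, either way; lying flat, origin 4.5 mm up. Three or four of the five are there, the rest absent
- coupon5: steel plate 9 (x, thickness) x 50 (y) x 60 mm (z) with a small hole near its top, 0.21 kg; origin at its centre. Starts on its 50 mm edge in a rack slot, z up, origin 38 mm above the bench. Set down upright it stands by itself (origin 30 mm above the plate) and topples when its top is pushed 10 mm along x, either way; lying flat, origin 4.5 mm up. Three or four of the five are there, the rest absent
- rack: fixed steel draining rack, 204 mm (x) x 74 mm (y), 22 mm high, origin at the centre of its underside; five slots across it at x = -80, -40, 0, 40 and 80 mm (coupon1 to coupon5 in turn), 12 mm wide, 66 mm long in y, slot floor 8 mm and slot walls 22 mm above the bench
- dryer: fixed warming plate: a white steel case 290 mm (x) x 280 mm (y) standing on the bench, origin at the centre of its underside, x away from the robot side at yaw 0; the dark plate is on its far part, the sloped control panel along its near side
- plate_centre (a point): centre of the upper surface of the dark warming plate, 55 mm above the bench; the plate is 190 mm along the point's x and 260 mm along its y; z up
- cover: loose shallow cover, aluminium skirt, clear window, black strap handle; 158 (x) x 238 mm (y) outside, 150 x 230 mm inside, 22 mm high inside, 25 mm over the window, 0.4 kg; origin at the centre of its lower rim. Starts on the warming plate; half a turn makes no difference. Only coupons lying flat fit under it
- mat: fixed grey rubber mat lying on the bench to one side of the dryer (the rack is on the other), 240 mm (x) x 180 mm (y), 4 mm thick, origin at the centre of its underside; the cover is set aside on it
- cover_handle (a point): centre of the cover's handle bar, 49 mm above the cover's lower rim; the bar is 14 mm wide (cover x), 70 mm long (cover y) and 14 mm high, with 17 mm free under it over its middle 48 mm
- toggle (a joint): angle of the bat toggle: 0 leaning towards the robot side (off), 0.8 leaning away, towards the plate (on), 0.4 square to the panel; a spring holds it at either end and carries it over once it is pushed past 0.4; about 4 N at the tip moves it
- toggle_tip (a point): top end of the bat toggle, a steel lever 34 mm long from pivot to tip and 9 to 10 mm thick at the tip; moves with it
- toggle_pivot (a point): pivot of the toggle on the sloped panel, 41.5 mm above the bench; axes as the dryer: the toggle swings in the x-z plane, on is +x. The panel rises 14.5 degrees towards the plate (30 mm above the bench at its near edge, 53 mm at its far edge); the tip is 21 mm to -x and 27 mm above the pivot when off, 5 mm to +x and 34 mm above when on
- amber_bottle: bystander: brown glass bottle, 58 mm across, 135 mm high, origin under its centre
- wash_bottle: bystander: white wash bottle with a spout, 62 mm across, 160 mm high, origin under its centre
- jar: bystander: small glass jar with a white cap, 42 mm across, 58 mm high, origin under its centre
- beaker: bystander: glass beaker, 62 mm across, 75 mm high, origin under its centre
- stopper: bystander: cork stopper, 42 mm across, 26 mm high, origin under its centre
Not all that is in view belongs to the job. Leave any pink or turquoise look-alike of the coupon4 alone.

How it is judged:
On the way, in this order (a step that is already met when the one before it is completed fails the run):
1. the cover has been set down on the rubber mat and let go (x of cover in the frame of mat between -0.06 and 0.06 m and y of cover in the frame of mat between -0.06 and 0.06 m and z of cover in the frame of mat between 0 and 0.008 m and linear speed of cover below 0.02 m/s and contact force between the fingers and cover below 0.05 N), for 0.2 s.
2. every coupon lies flat on the warming plate, let go and still, none on top of another (x of coupon1 in the frame of plate_centre between -0.055 and 0.055 m and y of coupon1 in the frame of plate_centre between -0.1 and 0.1 m and z of coupon1 in the frame of plate_centre between 0.002 and 0.0075 m and angle between the x axis of each of coupon1, coupon2, coupon3, coupon4, coupon5 and the z axis of plate_centre, either way round below 0.1 rad and linear speed of each of coupon1, coupon2, coupon3, coupon4, coupon5 below 0.02 m/s and x of coupon2 in the frame of plate_centre between -0.055 and 0.055 m and y of coupon2 in the frame of plate_centre between -0.1 and 0.1 m and z of coupon2 in the frame of plate_centre between 0.002 and 0.0075 m and x of coupon3 in the frame of plate_centre between -0.055 and 0.055 m and y of coupon3 in the frame of plate_centre between -0.1 and 0.1 m and z of coupon3 in the frame of plate_centre between 0.002 and 0.0075 m and x of coupon4 in the frame of plate_centre between -0.055 and 0.055 m and y of coupon4 in the frame of plate_centre between -0.1 and 0.1 m and z of coupon4 in the frame of plate_centre between 0.002 and 0.0075 m and x of coupon5 in the frame of plate_centre between -0.055 and 0.055 m and y of coupon5 in the frame of plate_centre between -0.1 and 0.1 m and z of coupon5 in the frame of plate_centre between 0.002 and 0.0075 m and contact force between the fingers and coupon1 below 0.05 N and contact force between the fingers and coupon2 below 0.05 N and contact force between the fingers and coupon3 below 0.05 N and contact force between the fingers and coupon4 below 0.05 N and contact force between the fingers and coupon5 below 0.05 N), for 0.2 s.
3. the cover sits flat and square on the plate over the coupons (x of coupon1 in the frame of plate_centre between -0.055 and 0.055 m and y of coupon1 in the frame of plate_centre between -0.1 and 0.1 m and z of coupon1 in the frame of plate_centre between 0.002 and 0.0075 m and angle between the x axis of each of coupon1, coupon2, coupon3, coupon4, coupon5 and the z axis of plate_centre, either way round below 0.1 rad and linear speed of each of coupon1, coupon2, coupon3, coupon4, coupon5, cover below 0.02 m/s and x of coupon2 in the frame of plate_centre between -0.055 and 0.055 m and y of coupon2 in the frame of plate_centre between -0.1 and 0.1 m and z of coupon2 in the frame of plate_centre between 0.002 and 0.0075 m and x of coupon3 in the frame of plate_centre between -0.055 and 0.055 m and y of coupon3 in the frame of plate_centre between -0.1 and 0.1 m and z of coupon3 in the frame of plate_centre between 0.002 and 0.0075 m and x of coupon4 in the frame of plate_centre between -0.055 and 0.055 m and y of coupon4 in the frame of plate_centre between -0.1 and 0.1 m and z of coupon4 in the frame of plate_centre between 0.002 and 0.0075 m and x of coupon5 in the frame of plate_centre between -0.055 and 0.055 m and y of coupon5 in the frame of plate_centre between -0.1 and 0.1 m and z of coupon5 in the frame of plate_centre between 0.002 and 0.0075 m and x of cover in the frame of plate_centre between -0.012 and 0.012 m and y of cover in the frame of plate_centre between -0.012 and 0.012 m and z of cover in the frame of plate_centre between -0.002 and 0.003 m and angle between the z axis of cover and the z axis of plate_centre, either way round below 0.03 rad and angle between the x axis of cover and the x axis of plate_centre, either way round below 0.12 rad), for 0.2 s.
4. the toggle has been flipped to on (value of joint toggle above 0.65 rad), for 0.2 s.
At the end, for the whole second after the job is handed in: Every coupon lies still and flat (0.1 rad) on the warming plate, centre within 55 mm (x) and 100 mm (y) of the plate centre; the cover rests on the plate over them (rim within 3 mm), centred within 12 mm each way and square within 0.12 rad; toggle above 0.65 rad (all of step 3 and value of joint toggle above 0.65 rad); the robot touches nothing.
It fails at once if a bystander is shoved more than 4 cm or knocked over (distance of any of amber_bottle, wash_bottle, jar, beaker, stopper from where it was at the start of the episode above 0.04 m or angle between any of amber_bottle, wash_bottle, jar, beaker, stopper's own z axis and vertical above 0.5 rad).
It fails at once if a coupon is dropped (falls free faster than 1.4 m/s, from about 10 cm) ((linear speed of coupon1 above 1.4 m/s and contact force between the fingers and coupon1 below 0.01 N) or (linear speed of coupon2 above 1.4 m/s and contact force between the fingers and coupon2 below 0.01 N) or (linear speed of coupon3 above 1.4 m/s and contact force between the fingers and coupon3 below 0.01 N) or (linear speed of coupon4 above 1.4 m/s and contact force between the fingers and coupon4 below 0.01 N) or (linear speed of coupon5 above 1.4 m/s and contact force between the fingers and coupon5 below 0.01 N)).
Of coupon1, coupon2, coupon3, coupon4, coupon5 only 3 to 4 are there at a start; the rules pass over those that are not, and their reading is None.
At some moment in a run one of cover, coupon1, coupon2, coupon3, coupon4, coupon5 may be knocked a few centimetres aside while the robot is not near it.
It also fails if it takes over 210 s, if anything falls off the work surface, if the arm or the gripper's body presses on something with over 40 N, if the wrist force passes 120 N, or if a joint passes its speed limit or range.

### The arm

A 6-joint arm with a two-finger parallel gripper is mounted at the origin on the work surface. World frame = base frame: x ahead of the robot, y to its left, z up, the work surface at z = 0. Lengths are in m, angles in rad, forces in N, time in s.
With the tool pointing down it reaches from about 0.35 to 0.775 m from the base axis. Payload 7.3 kg.
Tool frame: the origin (TCP) lies on the centre line of the jaws, within the pads' length; the fingertips stand finger_overhang ahead of it and the grasp point (between the pads) lies 6 mm ahead of it (finger_overhang is the distance from the TCP to the fingertips, in m); z points along the fingers, x is the direction in which the jaws open and shut, and the axes are right-handed (so a half turn about z gives the same grasp; the last joint's range is limited). The gripper opens to 92 mm and grips with 3 to 60 N. Pads are 19 mm wide; open, the fingers measure 130 mm over their backs; the gripper's body (75 mm by 190 mm) begins 47 mm behind the grasp point.
Start: joints at [-1.281, 0.342, 1.524, -0, 1.275, -0.146], TCP at [0.222, -0.476, 0.252] pointing down, gripper open.
Joint ranges: [-2.53, 2.53], [-0.77, 2.02], [0.04, 2.7], [-1, 4.14], [0.28, 2.66], [-3.11, 3.11]. Speed limits (rad/s): [2.57, 2.57, 3.14, 3.14, 3.14, 3.14].

### API

Orientations are given as a 3x3 rotation matrix whose columns are the frame's x, y, z axes.
In Python, from rig import get_state, camera, camera_model, sign_off, regions_of, place_of, finger_overhang gives the robot as it stands.
- The arm moves only by the shell command python3 -m inch 'ROWS' [FORCE]. ROWS is text: rows parted by semicolons, each of 7 numbers parted by spaces: the shift along the world's x, y, z in m, then the turn, a rotation vector about the world's x, y, z in degrees, then the closure, from 0 (fully open) to 1 (shut). A call has 1 to 12 rows; each row is the pose to reach, as a shift and turn from the pose commanded when the call began; what a row does not reach only later rows make up. A row lasts 1/8 s, in which the tool goes at most 62.5 mm and 10.7 degrees, less where a joint would pass 70% of its speed; a pose out of reach is approached as far as the arm can. A call with a gripper value outside its range is refused whole. The fingers move at their own pace and stop on an object; FORCE is the grip in N (left out, the last holds). Time passes only in rows, so rows that repeat a pose let the fingers close. It gives the time, the measured TCP pose, the force and the opening at its end, in the units of the state.
- get_state(): the state, without advancing time (a new reading comes with each control period).
- camera(name): name is "scene" or "top" or "wrist"; returns the picture (480x640x3 uint8, red, green, blue); there is no depth.
- camera_model(name): a dict with "fx", "fy", "cx", "cy" (pixels), "position" and "orientation" of the camera in the world; the wrist camera has in their place "tool_from_camera" (4x4, takes a point from camera to tool coordinates, whose origin is the TCP and whose axes are the tool frame's). Camera axes: x right, y up, looking along -z (the intrinsics and any distortion apply to the point x, -y, -z); pixel columns grow to the right and rows downward; lengths in m; the calibration is good to about 2 mm. The wrist camera is an equidistant fisheye: a pixel r from the principal point sees the ray r / f radians off the axis. A picture is of the moment at which its call begins: read the wrist's pose just before it. camera_model takes no time and is no camera call.
- sign_off(): hands the job in, once; it reports no verdict.
Trained networks look in the newest picture that a camera, given by its name, has taken for a name from the list of things; names that differ only in an ending like _2 or _b are one class to them, and where a whole thing is asked for, a point or a joint stands for the part that bears it (a point fixed in the world has none). Each returns a list of dicts, best first, with "score" (0 to 1); they miss things now and then, are a little off and sometimes report something else, mostly with a low value. They report only what shows in the picture. A call takes as long as a camera call. They do not tell look-alikes from the thing itself.
- regions_of(name, camera): "pixels" (480x640 bool, what is visible of it).
- place_of(name, camera): "position" ([x, y, z] in m, in world coordinates, good to about 4 mm: a listed point, or the origin of a listed thing).
The state is a dict: "time": time; "q": joint angles; "joint_vel": joint speeds; "joint_torque": joint torques, N m; "position": TCP position; "ee_rot": TCP orientation; "contact_force": force on the tool from outside, world axes, zero at the start; "ft_torque": the same for the moment, N m; "width": opening from 0.0 (shut) to 1.0 (fully open).
Only numpy, scipy, OpenCV 4.12 (cv2) and the standard library are available. Lean on these libraries where they do the work, as an engineer would, in place of code of your own. Each camera call takes 0.05 s, during which the arm holds its last target.

## Working session

There is one attempt and no reset: what is moved stays moved. The work goes in short steps, Python scripts to look and compute and a shell command to move; the robot and the scene stay as the last step left them, time stands still between calls to the robot, and variables do not carry over. Pictures are saved under pics/ and viewed, and the job is handed in when it is done.

```bash
ls; mkdir -p pics; python3 - <<'E'
from rig import *
import cv2
s=get_state();print(s['time'],s['position'],s['ee_rot'],s['width'],finger_overhang)
for n in ('scene','top','wrist'):
    im=camera(n);cv2.imwrite(f'pics/{n}0.png',im[:,:,::-1])
    m=camera_model(n);print(n,{k:v if not hasattr(v,'tolist') else v.tolist() for k,v in m.items()})
E
```

```text
pics
0.0 [ 0.22152086 -0.47555786  0.2510334 ] [[ 4.22163419e-01 -9.06519626e-01 -4.64498969e-04]
 [-9.06518384e-01 -4.22163617e-01  1.51665199e-03]
 [-1.57096936e-03 -2.19198135e-04 -9.99998742e-01]] 0.9981477554019332 0.025
scene {'fx': 516.4522064755172, 'fy': 516.4522064755172, 'cx': 314.79006057548077, 'cy': 234.45364718357558, 'position': [1.0984700288207514, 0.7250664733125426, 1.0017734612334561], 'orientation': [[-0.8066497221225004, -0.43870051708812996, 0.396053130408409], [0.5906944146614934, -0.5758360274926533, 0.5652370988613503], [-0.019908146257460842, 0.6898947207712837, 0.7236359167181406]]}
top {'fx': 550.5924429432847, 'fy': 550.5924429432847, 'cx': 316.3370270451238, 'cy': 243.37178933891002, 'position': [0.5434474077134005, 0.05560798936520802, 1.1863139077397438], 'orientation': [[-0.005301366621163599, 0.999534260112978, -0.030052593437997318], [-0.9996677013971922, -0.00453913899910498, 0.025374849761152278], [0.025226618782592684, 0.030177128384727952, 0.9992261799148626]]}
wrist {'fx': 371.64829954431775, 'fy': 371.64829954431775, 'cx': 320.86449211002116, 'cy': 240.1734358638546, 'tool_from_camera': [[0.9999989719057121, -0.001310987440304778, -0.0005809470271973136, -6.494675125656713e-05], [-0.0014261917401593085, -0.9513761317220361, -0.3080282811151169, -0.0825385296697273], [-0.00014887792766980204, 0.3080287929748525, -0.9513770233371293, -0.13403860852867677], [0.0, 0.0, 0.0, 1.0]]}
```

View pics/scene0.png

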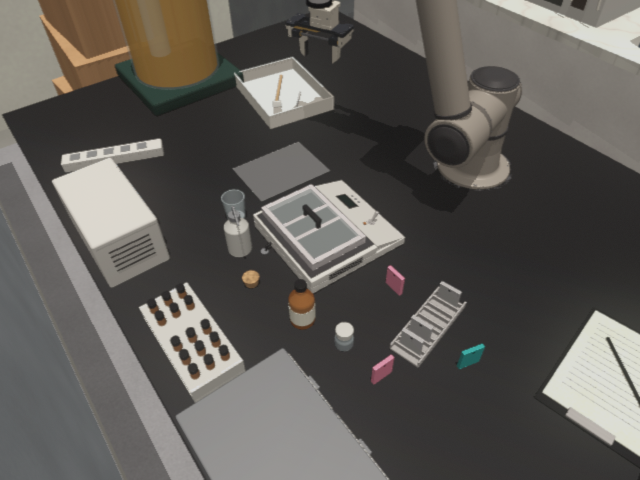

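View pics/top0.png

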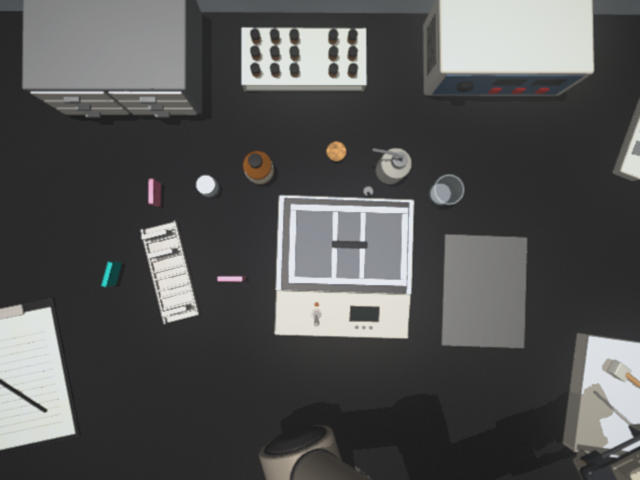

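```bash
cat > h.py <<'E'
import numpy as np, cv2
from rig import *
def proj(n,P):
    m=camera_model(n);R=np.array(m['orientation']);c=(np.atleast_2d(P)-np.array(m['position']))@R
    return np.c_[m['cx']+m['fx']*c[:,0]/-c[:,2], m['cy']-m['fy']*c[:,1]/-c[:,2]]
def back(n,uv,z):
    m=camera_model(n);uv=np.atleast_2d(uv).astype(float);R=np.array(m['orientation']);o=np.array(m['position'])
    d=np.c_[(uv[:,0]-m['cx'])/m['fx'],-(uv[:,1]-m['cy'])/m['fy'],-np.ones(len(uv))]@R.T
    return o+d*((z-o[2])/d[:,2])[:,None]
def rect(n,name,i=0,thr=.3):
    r=regions_of(name,n)
    return r
E
python3 - <<'E'
from h import *
for n in ('top','scene'):
    camera(n)
    for k in ('coupon1','coupon4','rack','dryer','cover','cover_handle','mat','toggle_tip','toggle_pivot','plate_centre','amber_bottle','wash_bottle','jar','beaker','stopper'):
        print(n,k,[(round(d['score'],2),np.round(d['position'],3).tolist()) for d in place_of(k,n)][:7])
E
```

```text
top coupon1 [(0.63, [0.442, 0.314, 0.035]), (0.63, [0.51, 0.204, 0.03]), (0.62, [0.601, 0.358, 0.038]), (0.59, [0.684, 0.363, 0.034])]
top coupon4 [(0.63, [0.442, 0.314, 0.035]), (0.63, [0.51, 0.204, 0.03]), (0.62, [0.601, 0.358, 0.038]), (0.59, [0.684, 0.363, 0.034])]
top rack []
top dryer []
top cover [(0.57, [0.572, -0.039, 0.057])]
top cover_handle [(0.93, [0.572, -0.037, 0.104])]
top mat [(0.75, [0.475, -0.338, -0.004])]
top toggle_tip [(0.5, [0.412, 0.029, 0.068]), (0.3, [0.685, -0.241, 0.0])]
top toggle_pivot [(0.86, [0.432, 0.026, 0.039]), (0.33, [0.572, -0.039, 0.11])]
top plate_centre [(0.62, [0.773, -0.018, -0.002])]
top amber_bottle [(0.87, [0.734, 0.143, 0.001]), (0.72, [0.475, -0.34, -0.001])]
top wash_bottle [(0.57, [0.74, -0.135, -0.002])]
top jar [(0.76, [0.696, 0.256, 0.002])]
top beaker [(0.56, [0.686, -0.24, -0.002])]
top stopper [(0.7, [0.777, -0.018, -0.003])]
scene coupon1 [(0.92, [0.441, 0.317, 0.038]), (0.86, [0.687, 0.363, 0.029]), (0.77, [0.596, 0.356, 0.04]), (0.74, [0.473, -0.339, -0.0]), (0.73, [0.513, 0.449, 0.032]), (0.66, [0.507, 0.203, 0.033]), (0.65
[... 265 characters left out ...]
ck [(0.59, [0.52, 0.336, -0.003])]
scene dryer []
scene cover [(0.75, [0.575, -0.04, 0.053]), (0.64, [0.442, 0.317, 0.042])]
scene cover_handle [(0.94, [0.574, -0.035, 0.104]), (0.27, [0.427, 0.025, 0.038])]
scene mat [(0.57, [0.473, -0.337, -0.0])]
scene toggle_tip [(0.48, [0.413, 0.03, 0.068]), (0.37, [0.427, 0.026, 0.04])]
scene toggle_pivot [(0.93, [0.43, 0.026, 0.04])]
scene plate_centre []
scene amber_bottle [(0.73, [0.736, 0.142, -0.001])]
scene wash_bottle [(0.83, [0.739, -0.139, 0.001]), (0.17, [0.558, 0.342, 0.035])]
scene jar [(0.62, [0.699, 0.253, 0.004])]
scene beaker [(0.57, [0.686, -0.241, 0.002])]
scene stopper [(0.58, [0.772, -0.016, -0.005]), (0.42, [0.519, 0.335, -0.003])]
```

Candidates: grey ones in the rack (scene ~(448,296), (415,330), (410,345)); pink at scene (395,280), (382,369) and turquoise at (470,356) are look-alikes. I'll enlarge to confirm.

```bash
python3 - <<'E'
from h import *
a=cv2.imread('pics/scene0.png')[265:375,360:500]; b=cv2.imread('pics/top0.png')[210:330,90:250]
a=cv2.resize(a,(560,440),interpolation=cv2.INTER_CUBIC)[:, :]
b=cv2.resize(b,(640,480),interpolation=cv2.INTER_CUBIC)
cv2.imwrite('pics/c1.png',a);cv2.imwrite('pics/c2.png',b)
t=cv2.imread('pics/top0.png')[185:345,265:535];cv2.imwrite('pics/c3.png',cv2.resize(t,(800,474),interpolation=cv2.INTER_CUBIC))
E
```

```text
(no output)
```

View pics/c1.png

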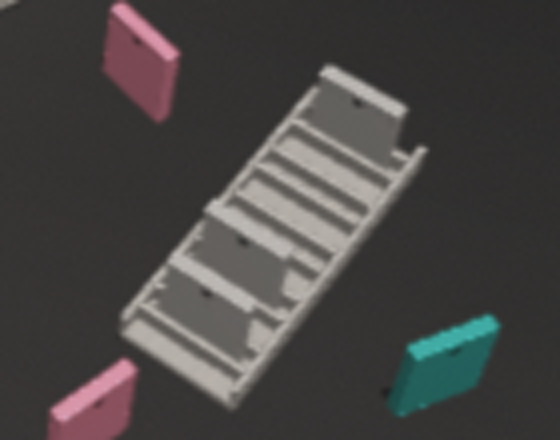

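View pics/c2.png

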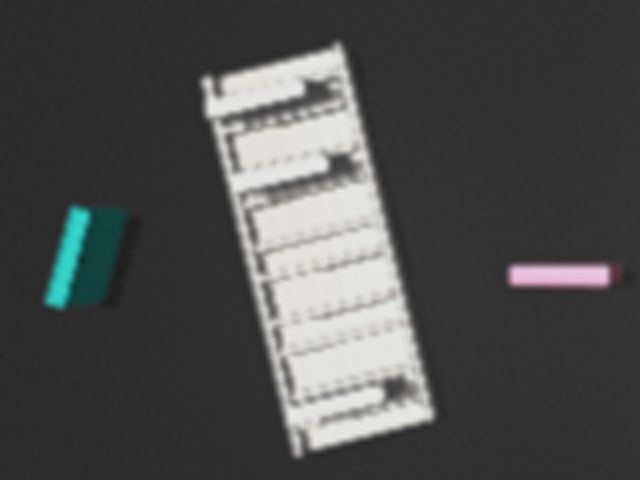

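View pics/c3.png

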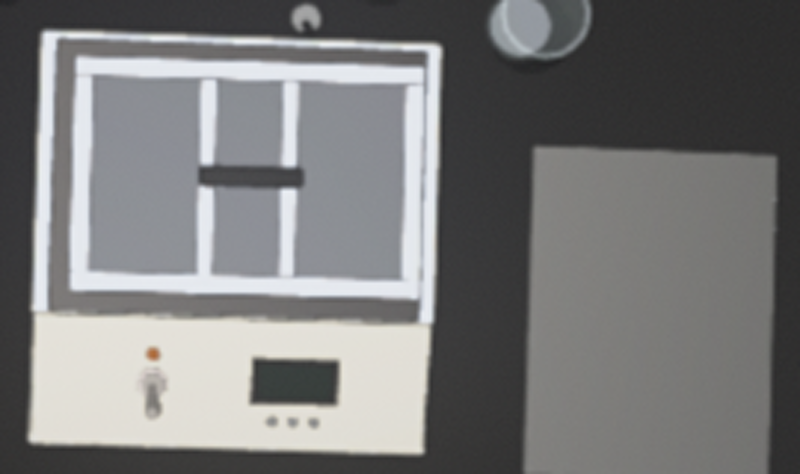

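Three grey coupons confirmed (crop 1: (365,95), (250,240), (210,295)); the pink and turquoise ones stand outside the rack. Now geometry of plate, cover and mat.

```bash
python3 - <<'E'
from h import *
s=270/800
uv=lambda L:[(265+x*s,185+y*s) for x,y in L]
def show(nm,L,z):
    P=back('top',uv(L),z);e=P-np.roll(P,-1,0)
    print(nm,np.round(P[:,:2],4).tolist(),'mean',np.round(P.mean(0),4),'len',np.round(np.linalg.norm(e,axis=1),4),'ang',np.round(np.degrees(np.arctan2(-e[:,1],-e[:,0])),1))
show('case',[(40,30),(442,44),(425,454),(28,442)],.05)
show('caseTop far',[(40,30),(442,44),(433,323),(34,310)],.055)
show('cover top rim',[(76,56),(427,68),(417,299),(69,288)],.080)
show('handle',[(199,166),(303,171),(303,187),(199,183)],.111)
show('mat',[(532,147),(777,155),(770,475),(525,473)],.004)
E
python3 - <<'E'
from h import *
im=cv2.imread('pics/top0.png')[225:355,430:540];cv2.imwrite('pics/c4.png',cv2.resize(im,None,fx=4,fy=4,interpolation=cv2.INTER_CUBIC))
for c in ('top','scene'):
  camera(c)
  for k in ('mat','cover'):
    for d in regions_of(k,c)[:1]:
        m=d['pixels'].astype(np.uint8);cn=max(cv2.findContours(m,0,2)[0],key=cv2.contourArea)
        P=back(c,cn[:,0],.004 if k=='mat' else .08)[:,:2].astype(np.float32)
        print(c,k,d['score'],cv2.minAreaRect(P))
E
```

```text
case [[0.6778, 0.1045], [0.6673, -0.1773], [0.381, -0.1623], [0.3917, 0.1137]] mean [ 0.5294 -0.0304  0.05  ] len [0.2819 0.2867 0.2762 0.2862] ang [-92.1 177.   87.8  -1.8]
caseTop far [[0.6772, 0.1043], [0.6667, -0.1762], [0.4722, -0.1679], [0.4831, 0.109]] mean [ 0.5748 -0.0327  0.055 ] len [0.2807 0.1946 0.2771 0.1941] ang [-92.1 177.5  87.8  -1.4]
cover top rim [[0.6564, 0.0788], [0.6476, -0.1606], [0.4902, -0.1522], [0.4991, 0.0842]] mean [ 0.5733 -0.0375  0.08  ] len [0.2396 0.1576 0.2365 0.1574] ang [-92.1 176.9  87.8  -1.9]
handle [[0.5802, -0.0027], [0.5766, -0.0715], [0.566, -0.0714], [0.569, -0.0026]] mean [ 0.573  -0.0371  0.111 ] len [0.0689 0.0106 0.0689 0.0112] ang [-93.  179.5  87.5  -0.4]
mat [[0.5967, -0.2519], [0.5901, -0.4324], [0.3569, -0.4233], [0.36, -0.2439]] mean [ 0.4759 -0.3379  0.004 ] len [0.1807 0.2333 0.1795 0.2368] ang [-92.1 177.8  89.   -1.9]
top mat 0.77 ((0.47502535581588745, -0.3366798162460327), (0.18176999688148499, 0.24175989627838135), 88.40908813476562)
top cover 0.8 ((0.5730080604553223, -0.0359136164188385), (0.2394145131111145, 0.15982650220394135), 88.17784118652344)
scene mat 0.65 ((0.47568458318710327, -0.33624565601348877), (0.1828322410583496, 0.23767971992492676), 88.7571029663086)
scene cover 0.94 ((0.5776617527008057, -0.029477804899215698), (0.2600494623184204, 0.16941018402576447), 87.98851776123047)
```

View pics/c4.png

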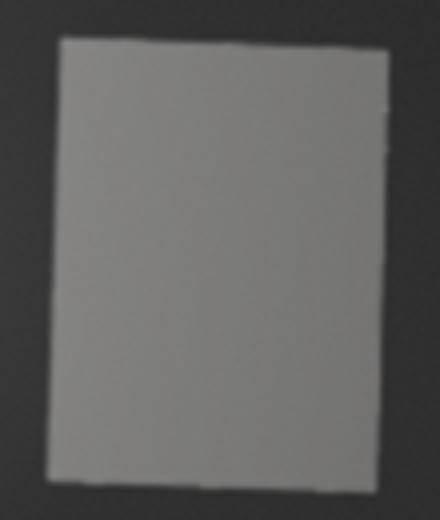

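Dryer, cover and mat all sit at yaw ≈ -2°; the cover handle is at (0.573,-0.037,0.104), and sizes agree with those given. Moving over the handle.

```bash
python3 -m inch '0.3515 0.4386 0 0 0 63 0;0.3515 0.4386 0 0 0 63 0;0.3515 0.4386 0 0 0 63 0;0.3515 0.4386 0 0 0 63 0;0.3515 0.4386 0 0 0 63 0;0.3515 0.4386 0 0 0 63 0;0.3515 0.4386 0 0 0 63 0;0.3515 0.4386 0 0 0 63 0;0.3515 0.4386 0 0 0 63 0;0.3515 0.4386 0 0 0 63 0;0.3515 0.4386 0 0 0 63 0;0.3515 0.4386 0 0 0 63 0' 20
python3 - <<'E'
from h import *
s=get_state();print(s['time'],s['position'],s['ee_rot'],s['q'])
cv2.imwrite('pics/w1.png',camera('wrist')[:,:,::-1])
E
```

```text
time: 3.55
position: [0.5725, -0.0386, 0.2519]
ee_rot: [[0.999, -0.037, -0.0], [-0.037, -0.999, -0.0], [-0.0, 0.0, -1.0]]
contact_force: [0.1, 0.1, 0.3]
width: 0.997
3.55 [ 0.57254531 -0.03856683  0.25187111] [[ 9.99309979e-01 -3.71421978e-02 -1.52654044e-04]
 [-3.71422381e-02 -9.99309952e-01 -2.70458581e-04]
 [-1.42503279e-04  2.75941871e-04 -9.99999952e-01]] [-2.00640457e-01  4.32046145e-01  1.38500503e+00 -3.04639649e-04
  1.32463718e+00 -1.63415444e-01]
```

View pics/w1.png

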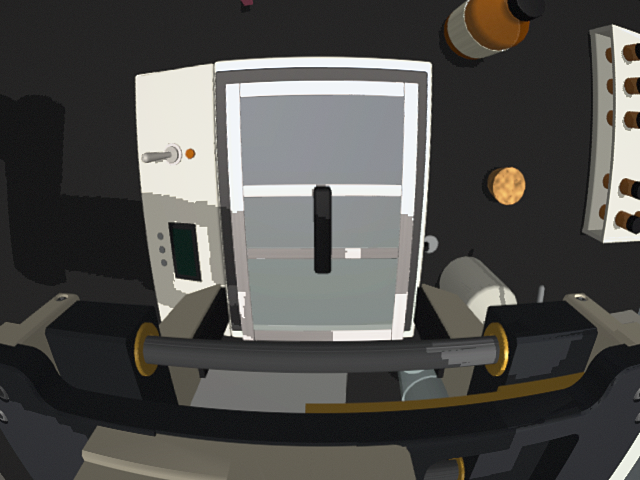

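Handle is centred between the jaws (col 322, rows 187–272). Descend, grip, lift.

```bash
python3 -m inch '0.0005 0.001 -0.05 0 0 0 0;0.0005 0.001 -0.1 0 0 0 0;0.0005 0.001 -0.13 0 0 0 0;0.0005 0.001 -0.139 0 0 0 0;0.0005 0.001 -0.139 0 0 0 0;0.0005 0.001 -0.139 0 0 0 1;0.0005 0.001 -0.139 0 0 0 1;0.0005 0.001 -0.139 0 0 0 1;0.0005 0.001 -0.139 0 0 0 1;0.0005 0.001 -0.139 0 0 0 1;0.0005 0.001 -0.139 0 0 0 1;0.0005 0.001 -0.139 0 0 0 1' 40
python3 -m inch '0 0 0 0 0 0 1;0 0 0 0 0 0 1;0 0 0.02 0 0 0 1;0 0 0.04 0 0 0 1;0 0 0.08 0 0 0 1;0 0 0.12 0 0 0 1;0 0 0.12 0 0 0 1;0 0 0.12 0 0 0 1'
python3 - <<'E'
from h import *
for c in ('top','scene','wrist'):cv2.imwrite(f'pics/{c}2.png',camera(c)[:,:,::-1])
E
```

```text
time: 5.1
position: [0.5736, -0.0363, 0.1127]
ee_rot: [[0.999, -0.035, 0.0], [-0.035, -0.999, -0.0], [0.0, 0.0, -1.0]]
contact_force: [-0.2, -0.5, 0.1]
width: 0.284
time: 6.1
position: [0.5726, -0.0362, 0.2307]
ee_rot: [[0.999, -0.035, -0.003], [-0.035, -0.999, 0.001], [-0.003, -0.001, -1.0]]
contact_force: [-0.1, 0.6, -4.9]
width: 0.149
```

View pics/scene2.png

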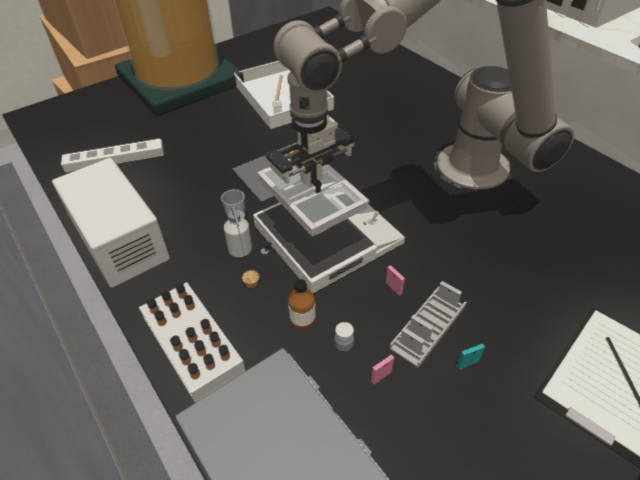

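View pics/wrist2.png

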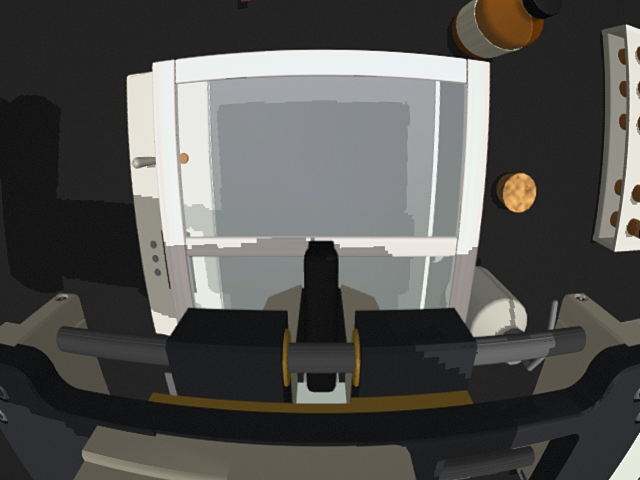

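Cover is held level. Carry to the mat.

```bash
python3 -m inch '-0.0975 -0.301 0 0 0 0 1;-0.0975 -0.301 0 0 0 0 1;-0.0975 -0.301 0 0 0 0 1;-0.0975 -0.301 0 0 0 0 1;-0.0975 -0.301 0 0 0 0 1;-0.0975 -0.301 0 0 0 0 1;-0.0975 -0.301 0 0 0 0 1;-0.0975 -0.301 -0.05 0 0 0 1;-0.0975 -0.301 -0.10 0 0 0 1;-0.0975 -0.301 -0.14 0 0 0 1;-0.0975 -0.301 -0.155 0 0 0 1;-0.0975 -0.301 -0.16 0 0 0 1'
python3 -m inch '0 0 -0.003 0 0 0 1;0 0 -0.006 0 0 0 1;0 0 -0.008 0 0 0 1;0 0 -0.008 0 0 0 1'
```

```text
time: 7.75
position: [0.4768, -0.3365, 0.0726]
ee_rot: [[0.999, -0.034, -0.0], [-0.034, -0.999, 0.0], [-0.0, -0.0, -1.0]]
contact_force: [0.2, 0.6, -4.0]
width: 0.148
time: 8.25
position: [0.4761, -0.3374, 0.0649]
ee_rot: [[0.999, -0.036, 0.0], [-0.036, -0.999, -0.0], [0.0, 0.0, -1.0]]
contact_force: [0.8, 0.5, -4.1]
width: 0.152
```

```bash
python3 -m inch '0 0 -0.001 0 0 0 1;0 0 -0.002 0 0 0 1;0 0 -0.003 0 0 0 1;0 0 -0.003 0 0 0 1'
python3 -m inch '0 0 0 0 0 0 0;0 0 0 0 0 0 0;0 0 0 0 0 0 0;0 0 0 0 0 0 0;0 0 0 0 0 0 0;0 0 0 0 0 0 0;0 0 0.05 0 0 0 0;0 0 0.11 0 0 0 0;0 0 0.19 0 0 0 0;0 0 0.19 0 0 0 0'
python3 - <<'E'
from h import *
for c in ('top','scene'):cv2.imwrite(f'pics/{c}3.png',camera(c)[:,:,::-1])
E
```

```text
time: 8.75
position: [0.4762, -0.3374, 0.0618]
ee_rot: [[0.999, -0.035, 0.0], [-0.035, -0.999, -0.0], [0.0, 0.0, -1.0]]
contact_force: [0.5, 0.3, -3.8]
width: 0.15
time: 10.0
position: [0.4773, -0.3383, 0.2567]
ee_rot: [[0.999, -0.035, 0.006], [-0.035, -0.999, -0.005], [0.006, 0.005, -1.0]]
contact_force: [-0.5, -0.1, -0.1]
width: 1.002
```

View pics/scene3.png

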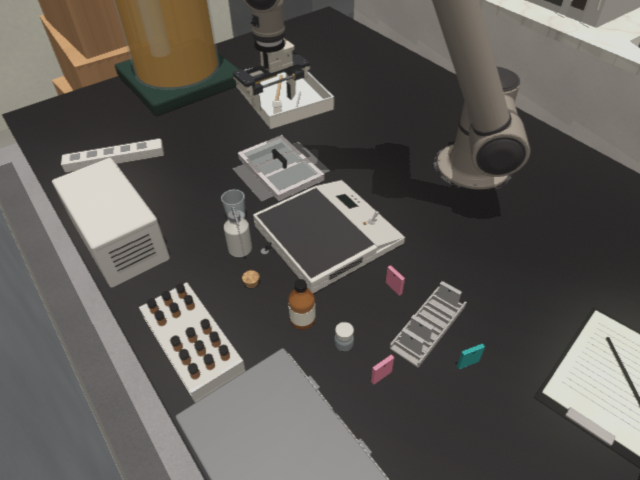

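View pics/top3.png

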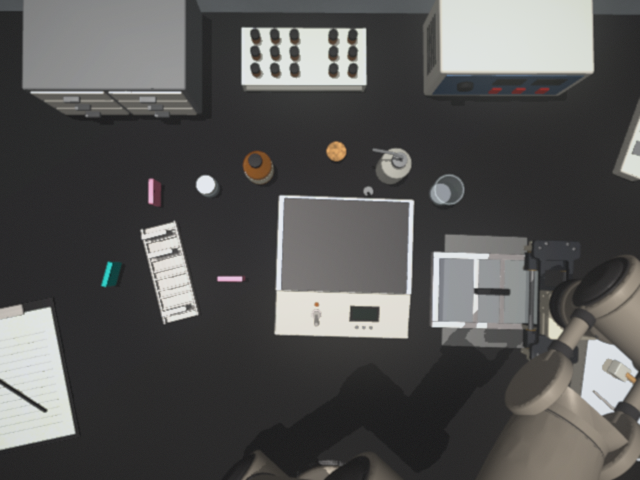

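Cover lies on the mat (top ~(490,290)). Now the bare plate and coupon positions measured precisely.

```bash
python3 - <<'E'
from h import *
for c,seed in (('top',(345,245)),('scene',(315,230))):
    im=cv2.imread(f'pics/{c}3.png');g=cv2.GaussianBlur(im,(3,3),0)
    mask=np.zeros((482,642),np.uint8)
    cv2.floodFill(g,mask,seed,(0,0,255),(6,)*3,(6,)*3,cv2.FLOODFILL_MASK_ONLY|cv2.FLOODFILL_FIXED_RANGE*0)
    m=mask[1:-1,1:-1];m=cv2.morphologyEx(m,cv2.MORPH_OPEN,np.ones((5,5)))
    cn=max(cv2.findContours(m,0,2)[0],key=cv2.contourArea)
    P=back(c,cn[:,0],.055)[:,:2].astype(np.float32);print(c,cv2.minAreaRect(P))
for c in ('top','scene'):
    camera(c)
    for k in ('coupon1','rack'):
        for d in regions_of(k,c):
            ys,xs=np.nonzero(d['pixels']);print(c,k,round(d['score'],2),len(xs),xs.mean().round(1),ys.mean().round(1))
        print([(round(d['score'],2),np.round(d['position'],4).tolist()) for d in place_of(k,c)])
a=cv2.imread('pics/top3.png')[215:330,130:210]
cv2.imwrite('pics/c5.png',cv2.resize(a,None,fx=5,fy=5,interpolation=cv2.INTER_CUBIC))
E
```

```text
top ((0.5733331441879272, -0.0319257527589798), (0.25645071268081665, 0.1865839958190918), 87.83261108398438)
scene ((0.5716797709465027, -0.03225269913673401), (0.2508060038089752, 0.18203052878379822), 87.6614990234375)
top coupon1 0.68 266 154.5 191.5
top coupon1 0.67 207 156.8 234.8
top coupon1 0.66 338 111.4 274.0
top coupon1 0.6 175 161.9 253.2
top coupon1 0.57 149 175.7 309.9
top coupon1 0.52 136 231.6 278.2
[(0.74, [0.4447, 0.3145, 0.0378]), (0.68, [0.6861, 0.362, 0.0311]), (0.63, [0.5079, 0.205, 0.0287]), (0.61, [0.5999, 0.355, 0.0392]), (0.59, [0.5177, 0.4547, 0.0317]), (0.52, [0.5592, 0.3395, 0.039])]
top rack 0.84 3146 171.1 272.5
[(0.57, [0.6997, 0.2565, 0.0004]), (0.35, [0.4318, 0.0254, 0.0383])]
scene coupon1 0.88 379 411.2 341.0
scene coupon1 0.8 349 448.5 293.9
scene coupon1 0.78 368 381.5 369.2
scene coupon1 0.71 365 394.3 279.9
scene coupon1 0.69 394 420.2 328.1
[(0.9, [0.5044, 0.2031, 0.03]), (0.87, [0.5948, 0.3568, 0.0365]), (0.69, [0.4376, 0.3153, 0.0385]), (0.69, [0.5603, 0.341, 0.0345]), (0.64, [0.5154, 0.4499, 0.0315]), (0.61, [0.6892, 0.364, 0.0274])]
scene rack 0.2 467 343.3 336.5
[(0.81, [0.5209, 0.3344, -0.0038])]
```

View pics/c5.png

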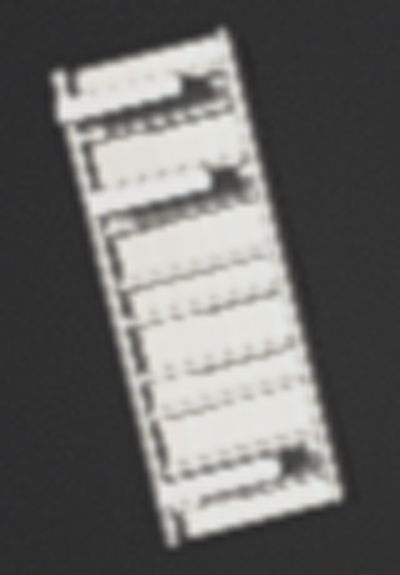

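```bash
python3 - <<'E'
from h import *
f=lambda L:[(130+x/5-.4,215+y/5-.4) for x,y in L]
P=back('top',f([(228,28),(343,497),(170,548)]),.022)[:,:2]
print(P.round(4),np.linalg.norm(np.diff(P,axis=0),axis=1),'centre',(P[0]+P[2])/2,'ang',np.degrees(np.arctan2(*(P[0]-P[1])[::-1])))
for nm,L in (('C',[(58,120),(182,94),(178,75),(55,98)]),('B',[(95,212),(212,188),(208,168),(92,190)]),('A',[(163,500),(282,477),(277,458),(160,482)])):
    Q=back('top',f(L),.068)[:,:2];print(nm,Q.mean(0).round(4),np.round(Q,4).tolist())
r=camera('top')
c,a=(P[0]+P[2])/2,np.radians(14.5)
for s in (-.08,-.04,0,.04,.08): print(s,(c+s*np.array([np.cos(a),np.sin(a)])).round(4))
E
```

```text
[[0.6286 0.323 ]
 [0.4314 0.2746]
 [0.4107 0.3466]] [0.20304367 0.0749233 ] centre [0.51967064 0.33481693] ang 13.790973516115667
C [0.5976 0.3564] [[0.5883, 0.3805], [0.5986, 0.3309], [0.6063, 0.3325], [0.5972, 0.3818]]
B [0.5601 0.3429] [[0.5511, 0.3656], [0.5606, 0.3187], [0.5687, 0.3203], [0.56, 0.3668]]
A [0.4434 0.315 ] [[0.4352, 0.338], [0.4441, 0.2904], [0.4517, 0.2924], [0.4424, 0.3392]]
-0.08 [0.4422 0.3148]
-0.04 [0.4809 0.3248]
0 [0.5197 0.3348]
0.04 [0.5584 0.3448]
0.08 [0.5971 0.3548]
```

Slot grid and measured coupons agree within 2 mm: A(0.443,0.315), B(0.560,0.343), C(0.598,0.356), yaw ≈13°. Go over coupon A.

```bash
python3 -m inch '-0.033 0.653 -0.05 0 0 15 0.6;-0.033 0.653 -0.05 0 0 15 0.6;-0.033 0.653 -0.05 0 0 15 0.6;-0.033 0.653 -0.05 0 0 15 0.6;-0.033 0.653 -0.05 0 0 15 0.6;-0.033 0.653 -0.05 0 0 15 0.6;-0.033 0.653 -0.05 0 0 15 0.6;-0.033 0.653 -0.05 0 0 15 0.6;-0.033 0.653 -0.05 0 0 15 0.6;-0.033 0.653 -0.05 0 0 15 0.6;-0.033 0.653 -0.05 0 0 15 0.6;-0.033 0.653 -0.05 0 0 15 0.6'
python3 -m inch '0 0 0 0 0 0 0.6;0 0 0 0 0 0 0.6'
python3 - <<'E'
from h import *
s=get_state();print(s['position'],s['q'])
cv2.imwrite('pics/w4.png',camera('wrist')[:,:,::-1])
E
```

```text
time: 12.15
position: [0.4425, 0.3176, 0.2012]
ee_rot: [[0.974, 0.228, -0.0], [0.228, -0.974, -0.0], [-0.0, -0.0, -1.0]]
contact_force: [-0.4, -0.1, 0.5]
width: 0.4
time: 12.4
position: [0.4435, 0.3146, 0.2019]
ee_rot: [[0.975, 0.223, 0.0], [0.223, -0.975, -0.0], [0.0, 0.0, -1.0]]
contact_force: [0.1, -0.2, 0.5]
width: 0.399
[0.44345909 0.31456992 0.20192964] [ 4.76122290e-01  4.20016533e-01  1.54908856e+00 -2.60063775e-04
  1.17231315e+00  2.51354517e-01]
```

View pics/w4.png

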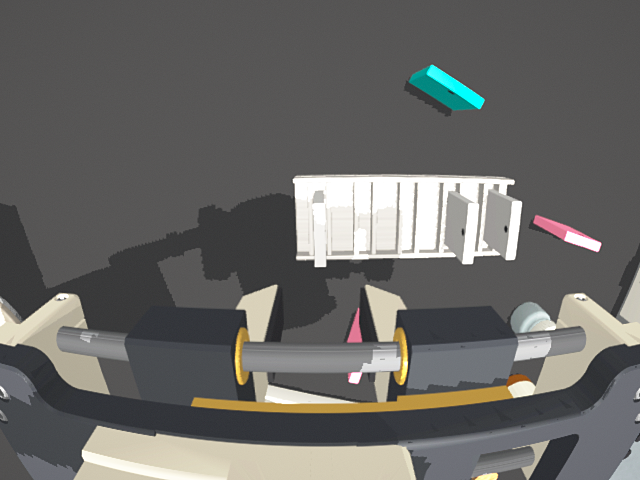

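Coupon A is centred between the jaws (col 320). Descend and grip.

```bash
python3 -m inch '0 0 -0.05 0 0 0 0.6;0 0 -0.1 0 0 0 0.6;0 0 -0.13 0 0 0 0.6;0 0 -0.144 0 0 0 0.6;0 0 -0.144 0 0 0 0.6;0 0 -0.144 0 0 0 1;0 0 -0.144 0 0 0 1;0 0 -0.144 0 0 0 1;0 0 -0.144 0 0 0 1;0 0 -0.144 0 0 0 1;0 0 -0.144 0 0 0 1;0 0 -0.144 0 0 0 1' 30
python3 -m inch '0 0 0.02 0 0 0 1;0 0 0.05 0 0 0 1;0 0 0.10 0 0 0 1;0 0 0.144 0 0 0 1;0 0 0.144 0 0 0 1;0 0 0.144 0 0 0 1'
python3 - <<'E'
from h import *
s=get_state();print(s['position'])
cv2.imwrite('pics/w5.png',camera('wrist')[:,:,::-1])
E
```

```text
time: 13.95
position: [0.4432, 0.3158, 0.0584]
ee_rot: [[0.974, 0.225, 0.001], [0.225, -0.974, 0.0], [0.001, -0.0, -1.0]]
contact_force: [-1.6, -0.1, 5.9]
width: 0.097
time: 14.7
position: [0.4424, 0.3153, 0.2004]
ee_rot: [[0.974, 0.224, -0.002], [0.224, -0.974, -0.001], [-0.002, 0.001, -1.0]]
contact_force: [-0.3, 0.3, -3.5]
width: 0.097
[0.44239114 0.31527192 0.20041411]
```

View pics/w5.png

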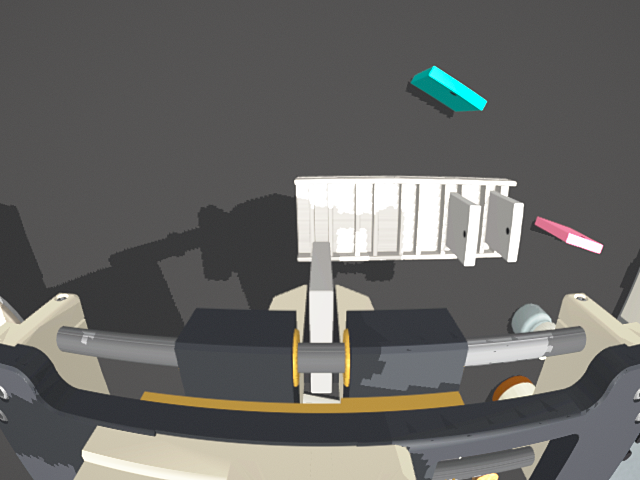

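Held. Carry it to the plate (spot y = −70 mm), standing.

```bash
python3 -m inch '0.094 -0.4155 0 0 0 -15.2 1;0.094 -0.4155 0 0 0 -15.2 1;0.094 -0.4155 0 0 0 -15.2 1;0.094 -0.4155 0 0 0 -15.2 1;0.094 -0.4155 0 0 0 -15.2 1;0.094 -0.4155 0 0 0 -15.2 1;0.094 -0.4155 0 0 0 -15.2 1;0.094 -0.4155 0 0 0 -15.2 1;0.094 -0.4155 0 0 0 -15.2 1;0.094 -0.4155 -0.05 0 0 -15.2 1;0.094 -0.4155 -0.08 0 0 -15.2 1;0.094 -0.4155 -0.085 0 0 -15.2 1'
python3 -m inch '0 0 -0.003 0 0 0 1;0 0 -0.006 0 0 0 1;0 0 -0.008 0 0 0 1;0 0 -0.008 0 0 0 1'
```

```text
time: 16.25
position: [0.5355, -0.0977, 0.1145]
ee_rot: [[0.999, -0.037, -0.005], [-0.037, -0.999, 0.002], [-0.005, -0.002, -1.0]]
contact_force: [0.1, -0.1, -1.6]
width: 0.094
time: 16.75
position: [0.5373, -0.0999, 0.1091]
ee_rot: [[0.999, -0.039, 0.001], [-0.039, -0.999, -0.0], [0.001, 0.0, -1.0]]
contact_force: [0.6, -0.3, -1.9]
width: 0.095
```

```bash
python3 -m inch '0 0 -0.001 0 0 0 1;0 0 -0.002 0 0 0 1;0 0 -0.003 0 0 0 1;0 0 -0.003 0 0 0 1'; python3 -m inch '0 0 -0.001 0 0 0 1;0 0 -0.001 0 0 0 1'
```

```text
time: 17.25
position: [0.5371, -0.0998, 0.1056]
ee_rot: [[0.999, -0.039, -0.0], [-0.039, -0.999, 0.0], [-0.0, -0.0, -1.0]]
contact_force: [0.1, 0.6, -2.0]
width: 0.1
time: 17.5
position: [0.5372, -0.0999, 0.1054]
ee_rot: [[0.999, -0.039, 0.001], [-0.039, -0.999, -0.0], [0.001, 0.0, -1.0]]
contact_force: [-1.6, 0.8, 4.8]
width: 0.095
```

```bash
python3 -m inch '0 0 0 0 0 0 0.5;0 0 0 0 0 0 0;0 0 0 0 0 0 0;0 0 0 0 0 0 0;0 0 0 0 0 0 0;0 0 0 0 0 0 0;0 0 0 0 0 0 0;0 0 0 0 0 0 0;0 0 0.022 0 0 0 0;0 0 0.022 0 0 0 0;0.02 -0.001 0.022 0 0 0 0;0.035 -0.0015 0.022 0 0 0 0'
python3 - <<'E'
from h import *
print(get_state()['position'])
cv2.imwrite('pics/w6.png',camera('wrist')[:,:,::-1])
E
```

```text
time: 19.0
position: [0.5725, -0.1013, 0.1261]
ee_rot: [[0.999, -0.039, -0.0], [-0.039, -0.999, 0.0], [-0.0, -0.0, -1.0]]
contact_force: [0.3, 0.0, -0.4]
width: 1.0
[ 0.57249362 -0.10133416  0.12605412]
```

View pics/w6.png

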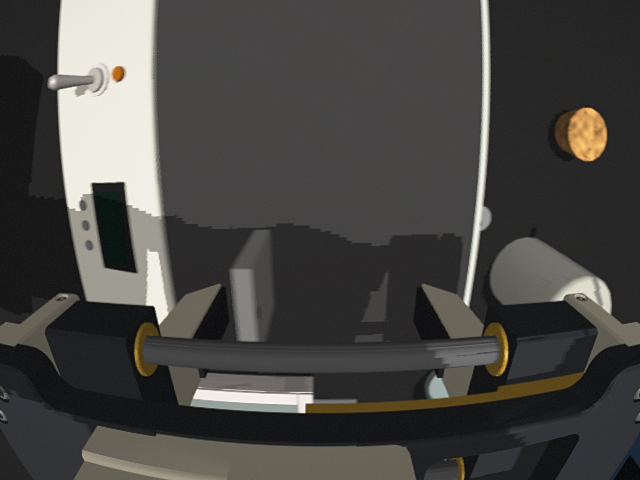

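Coupon stands free (cols 230–275); the near finger is just behind it. Push.

```bash
python3 -m inch '0.004 0 0 0 0 0 0;0.008 0 0 0 0 0 0;0.012 0 0 0 0 0 0;0.016 -0.0005 0 0 0 0 0;0.020 -0.001 0 0 0 0 0;0.020 -0.001 0 0 0 0 0;0.02 -0.001 0 0 0 0 0;0.02 -0.001 0.05 0 0 0 0;0.02 -0.001 0.1 0 0 0 0;0.02 -0.001 0.1 0 0 0 0'
python3 - <<'E'
from h import *
print(get_state()['position'])
cv2.imwrite('pics/w7.png',camera('wrist')[:,:,::-1])
E
```

```text
time: 20.3
position: [0.594, -0.1029, 0.2314]
ee_rot: [[0.999, -0.039, 0.009], [-0.039, -0.999, -0.003], [0.009, 0.002, -1.0]]
contact_force: [0.4, -0.8, -0.5]
width: 1.005
[ 0.59397394 -0.10285541  0.23143425]
```

View pics/w7.png

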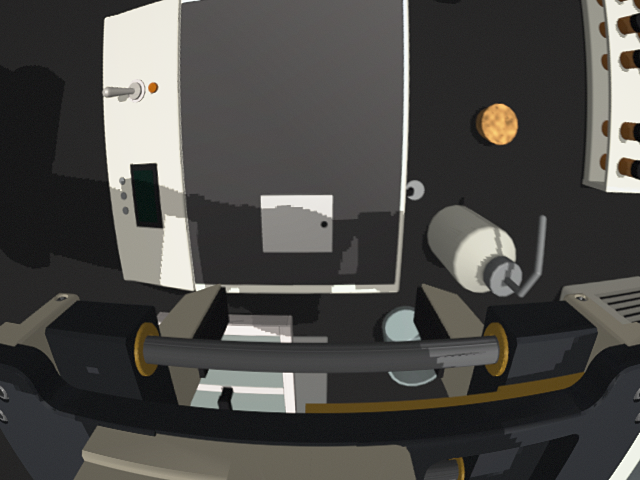

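Coupon A lies flat (rows 195–252). Next coupon B.

```bash
python3 -m inch '-0.033 0.445 -0.03 0 0 15.4 0.73;-0.033 0.445 -0.03 0 0 15.4 0.73;-0.033 0.445 -0.03 0 0 15.4 0.73;-0.033 0.445 -0.03 0 0 15.4 0.73;-0.033 0.445 -0.03 0 0 15.4 0.73;-0.033 0.445 -0.03 0 0 15.4 0.73;-0.033 0.445 -0.03 0 0 15.4 0.73;-0.033 0.445 -0.03 0 0 15.4 0.73;-0.033 0.445 -0.03 0 0 15.4 0.73;-0.033 0.445 -0.03 0 0 15.4 0.73;-0.033 0.445 -0.03 0 0 15.4 0.73;-0.033 0.445 -0.03 0 0 15.4 0.73'
python3 - <<'E'
from h import *
s=get_state();print(s['position'],s['q'])
cv2.imwrite('pics/w8.png',camera('wrist')[:,:,::-1])
print([(round(d['score'],2),np.round(d['position'],4).tolist()) for d in place_of('coupon1','wrist')])
E
```

```text
time: 21.85
position: [0.5596, 0.3416, 0.197]
ee_rot: [[0.974, 0.226, 0.0], [0.226, -0.974, 0.0], [0.0, -0.0, -1.0]]
contact_force: [0.1, -0.4, 0.3]
width: 0.268
[0.55959118 0.3416251  0.19702769] [ 4.31333540e-01  6.25551868e-01  1.20697080e+00 -7.06299758e-05
  1.30865500e+00  2.03080405e-01]
[(0.8, [0.5966, 0.3503, 0.0386]), (0.75, [0.6852, 0.3662, 0.0265]), (0.73, [0.5192, 0.4544, 0.0328])]
```

View pics/w8.png

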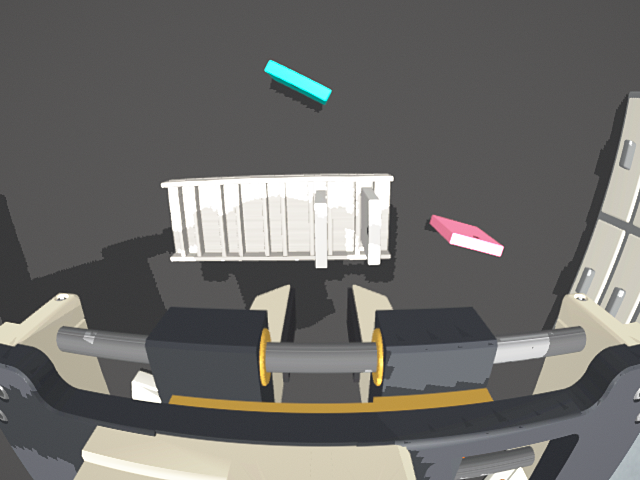

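B centred (col 321). Grip and lift.

```bash
python3 -m inch '0 0.001 -0.05 0 0 0 0.73;0 0.001 -0.1 0 0 0 0.73;0 0.001 -0.125 0 0 0 0.73;0 0.001 -0.139 0 0 0 0.73;0 0.001 -0.139 0 0 0 0.73;0 0.001 -0.139 0 0 0 1;0 0.001 -0.139 0 0 0 1;0 0.001 -0.139 0 0 0 1;0 0.001 -0.139 0 0 0 1;0 0.001 -0.139 0 0 0 1;0 0.001 -0.139 0 0 0 1' 30
python3 -m inch '0 0 0.02 0 0 0 1;0 0 0.05 0 0 0 1;0 0 0.10 0 0 0 1;0 0 0.142 0 0 0 1;0 0 0.142 0 0 0 1;0 0 0.142 0 0 0 1'
python3 - <<'E'
from h import *
s=get_state();print(s['position'])
cv2.imwrite('pics/w9.png',camera('wrist')[:,:,::-1])
E
```

```text
time: 23.32
position: [0.5598, 0.344, 0.0592]
ee_rot: [[0.974, 0.228, 0.002], [0.228, -0.974, 0.001], [0.002, -0.0, -1.0]]
contact_force: [-0.8, -1.4, 5.2]
width: 0.095
time: 24.08
position: [0.5585, 0.3433, 0.1985]
ee_rot: [[0.974, 0.228, -0.002], [0.228, -0.974, -0.001], [-0.002, 0.001, -1.0]]
contact_force: [-0.0, -0.4, -2.6]
width: 0.096
[0.55845748 0.34333124 0.19852681]
```

View pics/w9.png

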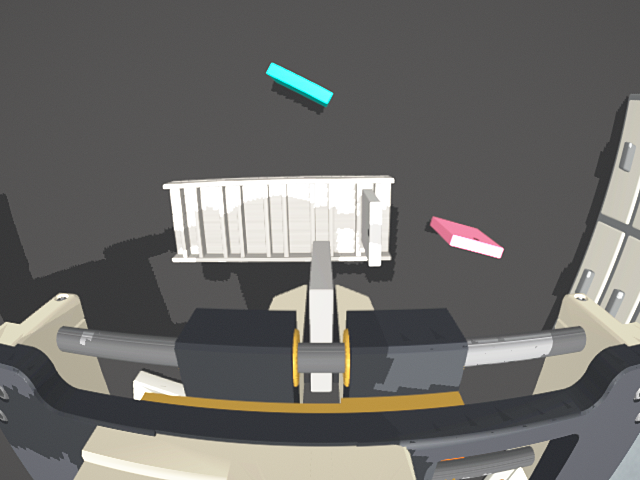

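```bash
python3 -m inch '-0.019 -0.374 0 0 0 -15.4 1;-0.019 -0.374 0 0 0 -15.4 1;-0.019 -0.374 0 0 0 -15.4 1;-0.019 -0.374 0 0 0 -15.4 1;-0.019 -0.374 0 0 0 -15.4 1;-0.019 -0.374 0 0 0 -15.4 1;-0.019 -0.374 0 0 0 -15.4 1;-0.019 -0.374 0 0 0 -15.4 1;-0.019 -0.374 -0.05 0 0 -15.4 1;-0.019 -0.374 -0.075 0 0 -15.4 1;-0.019 -0.374 -0.085 0 0 -15.4 1;-0.019 -0.374 -0.088 0 0 -15.4 1'
python3 -m inch '0 0 -0.002 0 0 0 1;0 0 -0.004 0 0 0 1;0 0 -0.005 0 0 0 1;0 0 -0.005 0 0 0 1'
```

```text
time: 25.62
position: [0.5403, -0.0293, 0.1115]
ee_rot: [[0.999, -0.037, -0.0], [-0.037, -0.999, 0.0], [-0.0, -0.0, -1.0]]
contact_force: [0.5, -0.2, -3.0]
width: 0.096
time: 26.12
position: [0.5402, -0.0304, 0.1069]
ee_rot: [[0.999, -0.039, 0.0], [-0.039, -0.999, -0.0], [0.0, 0.0, -1.0]]
contact_force: [0.2, 0.0, -1.9]
width: 0.099
```

```bash
python3 -m inch '0 0 -0.001 0 0 0 1;0 0 -0.0015 0 0 0 1;0 0 -0.0015 0 0 0 1'
python3 -m inch '0 0 0 0 0 0 0.5;0 0 0 0 0 0 0;0 0 0 0 0 0 0;0 0 0 0 0 0 0;0 0 0 0 0 0 0;0 0 0 0 0 0 0;0 0 0 0 0 0 0;0 0 0 0 0 0 0;0 0 0.022 0 0 0 0;0 0 0.022 0 0 0 0;0.02 -0.001 0.022 0 0 0 0;0.035 -0.0015 0.022 0 0 0 0'
python3 - <<'E'
from h import *
print(get_state()['position'])
cv2.imwrite('pics/w10.png',camera('wrist')[:,:,::-1])
E
```

```text
time: 26.5
position: [0.5403, -0.0304, 0.1061]
ee_rot: [[0.999, -0.039, 0.001], [-0.039, -0.999, -0.0], [0.001, 0.0, -1.0]]
contact_force: [-2.2, -0.5, 5.3]
width: 0.094
time: 28.0
position: [0.5755, -0.0319, 0.1266]
ee_rot: [[0.999, -0.039, -0.0], [-0.039, -0.999, 0.0], [-0.0, -0.0, -1.0]]
contact_force: [-0.0, 0.2, -0.6]
width: 0.996
[ 0.5754694  -0.03185032  0.12657076]
```

View pics/w10.png

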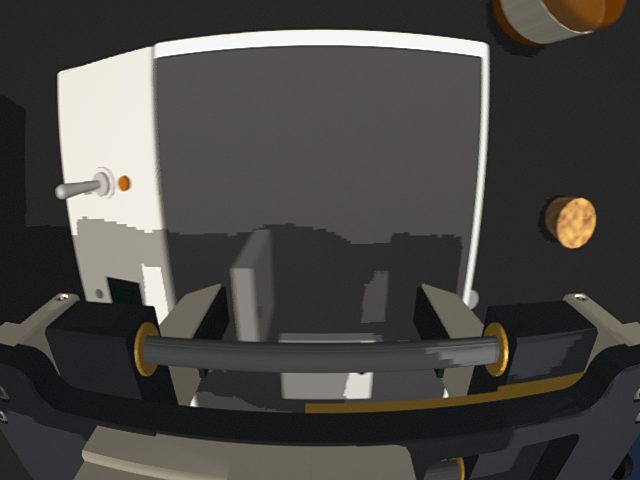

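```bash
python3 -m inch '0.004 0 0 0 0 0 0;0.008 0 0 0 0 0 0;0.012 0 0 0 0 0 0;0.016 -0.0005 0 0 0 0 0;0.020 -0.001 0 0 0 0 0;0.020 -0.001 0 0 0 0 0;0.02 -0.001 0 0 0 0 0;0.02 -0.001 0.05 0 0 0 0;0.02 -0.001 0.1 0 0 0 0;0.02 -0.001 0.1 0 0 0 0'
python3 - <<'E'
from h import *
print(get_state()['position'])
cv2.imwrite('pics/w11.png',camera('wrist')[:,:,::-1])
E
```

```text
time: 29.3
position: [0.597, -0.0331, 0.2319]
ee_rot: [[0.999, -0.039, 0.009], [-0.039, -0.999, -0.002], [0.009, 0.001, -1.0]]
contact_force: [0.1, -0.1, -0.4]
width: 0.997
[ 0.59700201 -0.03312018  0.2318722 ]
```

View pics/w11.png

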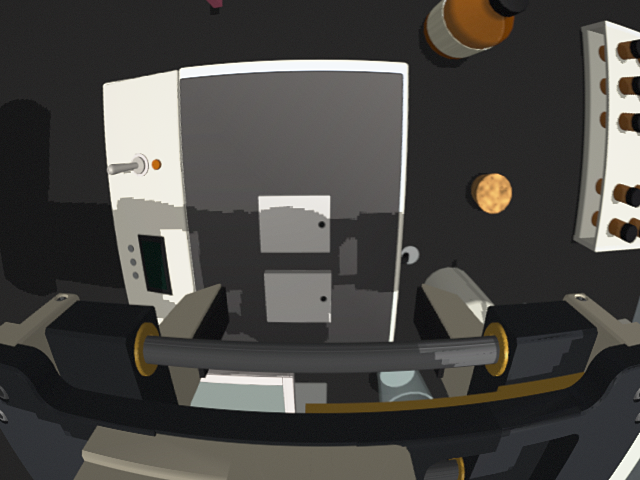

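B flat next to A with a clear gap. Now C.

```bash
python3 -m inch '0.002 0.388 -0.03 0 0 15.4 0.6;0.002 0.388 -0.03 0 0 15.4 0.6;0.002 0.388 -0.03 0 0 15.4 0.6;0.002 0.388 -0.03 0 0 15.4 0.6;0.002 0.388 -0.03 0 0 15.4 0.6;0.002 0.388 -0.03 0 0 15.4 0.6;0.002 0.388 -0.03 0 0 15.4 0.6;0.002 0.388 -0.03 0 0 15.4 0.6;0.002 0.388 -0.03 0 0 15.4 0.6;0.002 0.388 -0.03 0 0 15.4 0.6;0.002 0.388 -0.03 0 0 15.4 0.6'
python3 - <<'E'
from h import *
s=get_state();print(s['position'],s['q'])
cv2.imwrite('pics/w12.png',camera('wrist')[:,:,::-1])
E
```

```text
time: 30.72
position: [0.5976, 0.354, 0.1977]
ee_rot: [[0.974, 0.226, 0.0], [0.226, -0.974, 0.0], [0.0, 0.0, -1.0]]
contact_force: [-0.4, -0.2, 0.2]
width: 0.397
[0.5975886  0.35398937 0.19765449] [ 4.24616946e-01  7.01553744e-01  1.06327415e+00 -1.24244718e-04
  1.37628917e+00  1.96395506e-01]
```

View pics/w12.png

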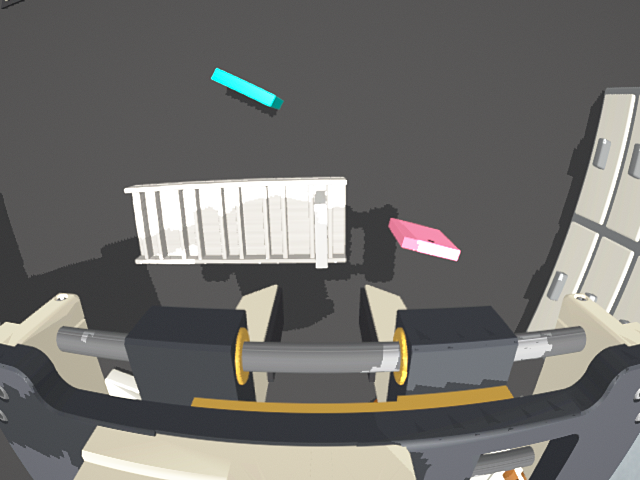

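```bash
python3 -m inch '0 0.001 -0.05 0 0 0 0.6;0 0.001 -0.1 0 0 0 0.6;0 0.001 -0.125 0 0 0 0.6;0 0.001 -0.139 0 0 0 0.6;0 0.001 -0.139 0 0 0 0.6;0 0.001 -0.139 0 0 0 1;0 0.001 -0.139 0 0 0 1;0 0.001 -0.139 0 0 0 1;0 0.001 -0.139 0 0 0 1;0 0.001 -0.139 0 0 0 1;0 0.001 -0.139 0 0 0 1;0 0.001 -0.139 0 0 0 1' 30
python3 -m inch '0 0 0.02 0 0 0 1;0 0 0.05 0 0 0 1;0 0 0.10 0 0 0 1;0 0 0.142 0 0 0 1;0 0 0.142 0 0 0 1;0 0 0.142 0 0 0 1'
python3 - <<'E'
from h import *
s=get_state();print(s['position'])
cv2.imwrite('pics/w13.png',camera('wrist')[:,:,::-1])
E
```

```text
time: 32.28
position: [0.5974, 0.3563, 0.059]
ee_rot: [[0.974, 0.228, 0.001], [0.228, -0.974, 0.0], [0.001, -0.0, -1.0]]
contact_force: [-0.7, -0.6, 5.2]
width: 0.095
time: 33.02
position: [0.5965, 0.3559, 0.1994]
ee_rot: [[0.974, 0.228, -0.002], [0.228, -0.974, -0.001], [-0.002, 0.0, -1.0]]
contact_force: [-0.7, 0.3, -3.0]
width: 0.099
[0.59652145 0.3558802  0.19938299]
```

View pics/w13.png

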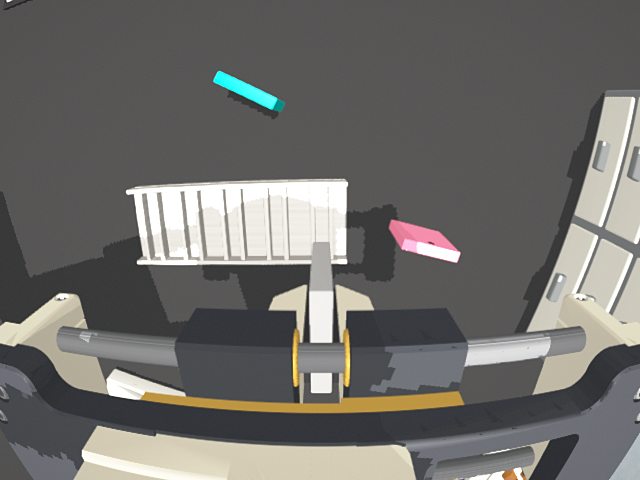

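```bash
python3 -m inch '-0.0545 -0.3165 0 0 0 -15.4 1;-0.0545 -0.3165 0 0 0 -15.4 1;-0.0545 -0.3165 0 0 0 -15.4 1;-0.0545 -0.3165 0 0 0 -15.4 1;-0.0545 -0.3165 0 0 0 -15.4 1;-0.0545 -0.3165 0 0 0 -15.4 1;-0.0545 -0.3165 0 0 0 -15.4 1;-0.0545 -0.3165 0 0 0 -15.4 1;-0.0545 -0.3165 -0.05 0 0 -15.4 1;-0.0545 -0.3165 -0.075 0 0 -15.4 1;-0.0545 -0.3165 -0.085 0 0 -15.4 1;-0.0545 -0.3165 -0.088 0 0 -15.4 1'
python3 -m inch '0 0 -0.002 0 0 0 1;0 0 -0.004 0 0 0 1;0 0 -0.005 0 0 0 1;0 0 -0.006 0 0 0 1;0 0 -0.006 0 0 0 1'
```

```text
time: 34.58
position: [0.5429, 0.0405, 0.1121]
ee_rot: [[0.999, -0.038, 0.0], [-0.038, -0.999, 0.0], [0.0, -0.0, -1.0]]
contact_force: [0.6, 0.6, -1.1]
width: 0.094
time: 35.2
position: [0.5426, 0.0396, 0.1063]
ee_rot: [[0.999, -0.039, 0.0], [-0.039, -0.999, -0.0], [0.0, 0.0, -1.0]]
contact_force: [-0.1, 0.9, -1.7]
width: 0.098
```

```bash
python3 -m inch '0 0 -0.001 0 0 0 1;0 0 -0.001 0 0 0 1'
python3 -m inch '0 0 0 0 0 0 0.5;0 0 0 0 0 0 0;0 0 0 0 0 0 0;0 0 0 0 0 0 0;0 0 0 0 0 0 0;0 0 0 0 0 0 0;0 0 0 0 0 0 0;0 0 0 0 0 0 0;0 0 0.022 0 0 0 0;0 0 0.022 0 0 0 0;0.02 -0.001 0.022 0 0 0 0;0.035 -0.0015 0.022 0 0 0 0'
python3 - <<'E'
from h import *
print(get_state()['position'])
cv2.imwrite('pics/w14.png',camera('wrist')[:,:,::-1])
E
```

```text
time: 35.45
position: [0.5427, 0.0396, 0.106]
ee_rot: [[0.999, -0.039, 0.001], [-0.039, -0.999, -0.0], [0.001, 0.0, -1.0]]
contact_force: [-1.9, 0.0, 5.2]
width: 0.098
time: 36.95
position: [0.578, 0.0381, 0.1266]
ee_rot: [[0.999, -0.039, -0.0], [-0.039, -0.999, -0.0], [-0.0, 0.0, -1.0]]
contact_force: [-0.2, -0.6, -0.0]
width: 0.997
[0.57796492 0.0381204  0.12656064]
```

View pics/w14.png

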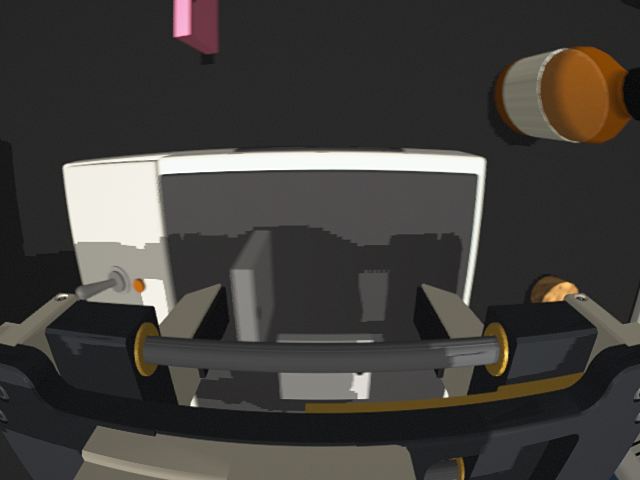

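```bash
python3 -m inch '0.004 0 0 0 0 0 0;0.008 0 0 0 0 0 0;0.012 0 0 0 0 0 0;0.016 -0.0005 0 0 0 0 0;0.020 -0.001 0 0 0 0 0;0.020 -0.001 0 0 0 0 0;0.02 -0.001 0 0 0 0 0;0.02 -0.001 0.05 0 0 0 0;0.02 -0.001 0.1 0 0 0 0;0.02 -0.001 0.13 0 0 0 0'
python3 -m inch '-0.12 -0.376 0 0 0 0 0;-0.12 -0.376 0 0 0 0 0;-0.12 -0.376 0 0 0 0 0;-0.12 -0.376 0 0 0 0 0;-0.12 -0.376 0 0 0 0 0;-0.12 -0.376 0 0 0 0 0;-0.12 -0.376 0 0 0 0 0;-0.12 -0.376 0 0 0 0 0'
python3 - <<'E'
from h import *
print(get_state()['position'])
for c in ('wrist','top','scene'):
    cv2.imwrite(f'pics/{c}15.png',camera(c)[:,:,::-1])
    print(c,[(round(d['score'],2),np.round(d['position'],4).tolist()) for k in('coupon1','cover','cover_handle') for d in place_of(k,c)])
E
```

```text
time: 38.25
position: [0.5981, 0.0372, 0.2602]
ee_rot: [[0.999, -0.039, 0.004], [-0.039, -0.999, -0.0], [0.004, 0.0, -1.0]]
contact_force: [0.1, -0.1, -0.9]
width: 1.0
time: 39.25
position: [0.4772, -0.3394, 0.257]
ee_rot: [[0.999, -0.041, -0.0], [-0.041, -0.999, 0.001], [-0.0, -0.001, -1.0]]
contact_force: [-0.3, 1.7, -0.2]
width: 0.998
[ 0.47717661 -0.33941256  0.25697354]
wrist [(0.78, [0.475, -0.3376, 0.0017]), (0.69, [0.4761, -0.3369, 0.0529])]
top [(0.9, [0.5156, 0.4559, 0.0295]), (0.83, [0.5829, 0.0374, 0.0583]), (0.8, [0.5756, -0.0367, 0.0591]), (0.71, [0.5779, -0.102, 0.0551]), (0.66, [0.6859, 0.3617, 0.0346]), (0.52, [0.5093, 0.2025, 0.0271]), (0.94, [0.4734, -0.3384, 0.0063]), (0.84, [0.478, -0.339, 0.0559]), (0.31, [0.5673, -0.0324, 0.0568])]
scene [(0.9, [0.5748, -0.1002, 0.0619]), (0.88, [0.578, -0.035, 0.0611]), (0.86, [0.5121, 0.4485, 0.0309]), (0.77, [0.5072, 0.2021, 0.0317]), (0.72, [0.5765, 0.0378, 0.0595]), (0.67, [0.4747, -0.3391, 0.002]), (0.68, [0.4749, -0.3384, 0.052])]
```

View pics/wrist15.png

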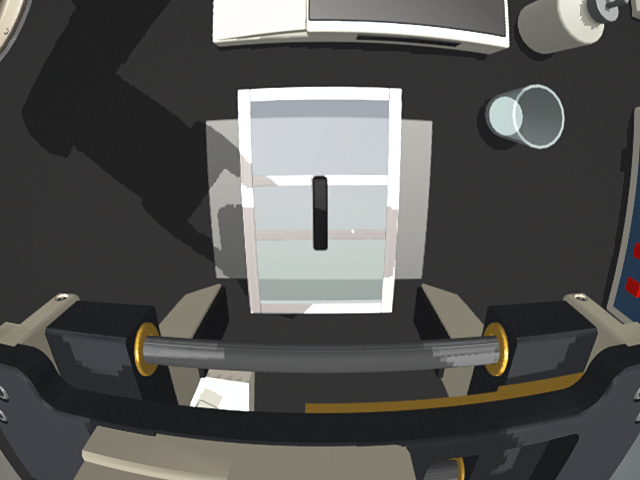

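View pics/top15.png

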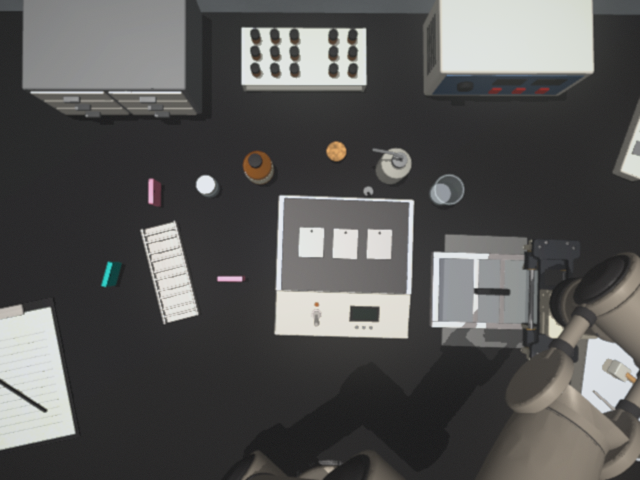

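View pics/scene15.png

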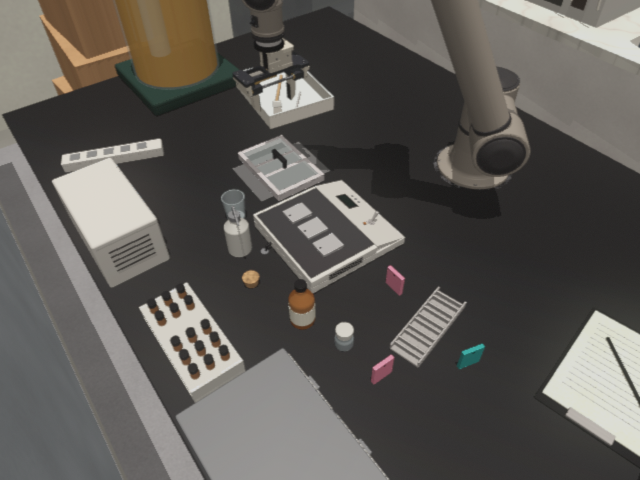

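All three coupons lie flat with gaps (top pixels (311,243), (345,244), (379,244)), rack empty, cover still on mat at (0.475,-0.338) with its handle centred in the jaws. Grip cover.

```bash
python3 -m inch '-0.001 0.001 -0.05 0 0 0 0;-0.001 0.001 -0.1 0 0 0 0;-0.001 0.001 -0.15 0 0 0 0;-0.001 0.001 -0.18 0 0 0 0;-0.001 0.001 -0.194 0 0 0 0;-0.001 0.001 -0.194 0 0 0 1;-0.001 0.001 -0.194 0 0 0 1;-0.001 0.001 -0.194 0 0 0 1;-0.001 0.001 -0.194 0 0 0 1;-0.001 0.001 -0.194 0 0 0 1;-0.001 0.001 -0.194 0 0 0 1;-0.001 0.001 -0.194 0 0 0 1' 40
python3 -m inch '0 0 0 0 0 0 1;0 0 0 0 0 0 1;0 0 0 0 0 0 1'
```

```text
time: 41.35
position: [0.4766, -0.3378, 0.0632]
ee_rot: [[0.999, -0.039, 0.0], [-0.039, -0.999, 0.0], [0.0, -0.0, -1.0]]
contact_force: [-1.2, -1.0, 0.1]
width: 0.289
time: 41.72
position: [0.4766, -0.3378, 0.0632]
ee_rot: [[0.999, -0.039, -0.0], [-0.039, -0.999, 0.0], [-0.0, -0.0, -1.0]]
contact_force: [0.5, 0.1, -0.7]
width: 0.153
```

```bash
python3 -m inch '0 0 0.04 0 0 0 1;0 0 0.09 0 0 0 1;0 0 0.15 0 0 0 1;0.0965 0.3063 0.15 0 0 0 1;0.0965 0.3063 0.15 0 0 0 1;0.0965 0.3063 0.15 0 0 0 1;0.0965 0.3063 0.15 0 0 0 1;0.0965 0.3063 0.15 0 0 0 1;0.0965 0.3063 0.15 0 0 0 1;0.0965 0.3063 0.15 0 0 0 1;0.0965 0.3063 0.15 0 0 0 1;0.0965 0.3063 0.15 0 0 0 1'
python3 - <<'E'
from h import *
s=get_state();print(s['position'],s['width'])
for c in ('wrist','top'):cv2.imwrite(f'pics/{c}16.png',camera(c)[:,:,::-1])
E
```

```text
time: 43.22
position: [0.5728, -0.0331, 0.2131]
ee_rot: [[0.999, -0.041, -0.0], [-0.041, -0.999, -0.0], [-0.0, 0.0, -1.0]]
contact_force: [0.6, 0.7, -3.8]
width: 0.149
[ 0.57283502 -0.03306589  0.21313503] 0.1493629401422698
```

View pics/wrist16.png

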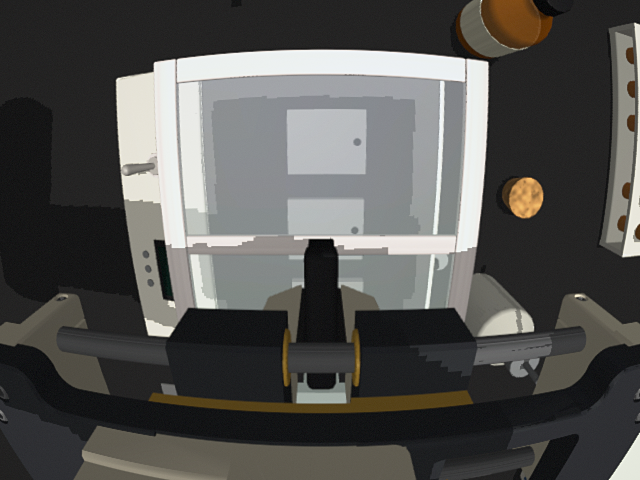

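```bash
python3 -m inch '0 0 -0.04 0 0 0 1;0 0 -0.07 0 0 0 1;0 0 -0.085 0 0 0 1;0 0 -0.092 0 0 0 1;0 0 -0.096 0 0 0 1;0 0 -0.096 0 0 0 1'
python3 -m inch '0 0 -0.001 0 0 0 1;0 0 -0.002 0 0 0 1;0 0 -0.003 0 0 0 1;0 0 -0.003 0 0 0 1'
```

```text
time: 44.08
position: [0.5735, -0.0316, 0.1179]
ee_rot: [[0.999, -0.039, 0.001], [-0.039, -0.999, -0.0], [0.001, 0.0, -1.0]]
contact_force: [-0.5, -0.0, -4.3]
width: 0.147
time: 44.58
position: [0.5731, -0.0315, 0.1142]
ee_rot: [[0.999, -0.039, 0.0], [-0.039, -0.999, -0.0], [0.0, 0.0, -1.0]]
contact_force: [0.2, -1.1, -4.9]
width: 0.149
```

```bash
python3 -m inch '0 0 -0.001 0 0 0 1;0 0 -0.001 0 0 0 1'; python3 -m inch '0 0 0 0 0 0 0;0 0 0 0 0 0 0;0 0 0 0 0 0 0;0 0 0 0 0 0 0;0 0 0 0 0 0 0;0 0 0 0 0 0 0;0 0 0.05 0 0 0 0;0 0 0.1 0 0 0 0;0 0 0.14 0 0 0 0;-0.13 0.06 0.14 0 0 0 0;-0.178 0.06 0.14 0 0 0 0;-0.178 0.06 0.14 0 0 0 0'
python3 - <<'E'
from h import *
s=get_state();print(s['position'],s['width'])
for c in ('wrist','top','scene'):
    cv2.imwrite(f'pics/{c}17.png',camera(c)[:,:,::-1])
    print(c,[(k,round(d['score'],2),np.round(d['position'],4).tolist()) for k in('cover','cover_handle','toggle_tip','toggle_pivot') for d in place_of(k,c)])
E
```

```text
time: 44.82
position: [0.5732, -0.0315, 0.1142]
ee_rot: [[0.999, -0.039, 0.001], [-0.039, -0.999, -0.0], [0.001, 0.0, -1.0]]
contact_force: [-3.3, 0.4, 5.7]
width: 0.147
time: 46.32
position: [0.3941, 0.0288, 0.2532]
ee_rot: [[0.999, -0.039, 0.0], [-0.039, -0.999, 0.0], [0.0, -0.0, -1.0]]
contact_force: [-0.2, 0.0, 1.2]
width: 1.002
[0.394079   0.02875035 0.2531872 ] 1.002055019209691
wrist [('cover', 0.91, [0.5746, -0.0325, 0.0507]), ('cover_handle', 0.79, [0.5726, -0.0307, 0.105]), ('cover_handle', 0.61, [0.6995, 0.2529, 0.0026]), ('toggle_tip', 0.65, [0.4074, 0.0258, 0.069]), ('toggle_pivot', 0.65, [0.4314, 0.0259, 0.0437])]
top [('cover', 0.88, [0.5697, -0.0298, 0.0565]), ('cover_handle', 0.59, [0.5697, -0.0329, 0.106]), ('toggle_pivot', 0.68, [0.4304, 0.0253, 0.0399])]
scene [('cover', 0.97, [0.5734, -0.0331, 0.0533]), ('cover', 0.54, [0.7726, -0.0167, 0.0009]), ('cover_handle', 0.95, [0.5712, -0.0331, 0.1032]), ('cover_handle', 0.5, [0.5724, -0.036, 0.0524]), ('toggle_tip', 0.48, [0.4129, 0.0283, 0.0686]), ('toggle_pivot', 0.86, [0.4316, 0.0257, 0.0391])]
```

View pics/wrist17.png

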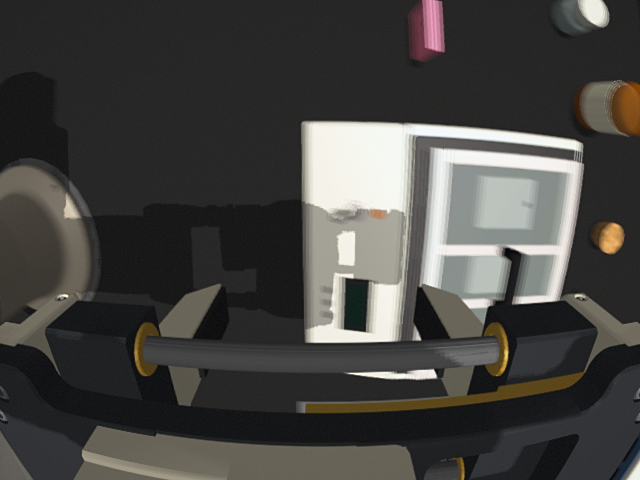

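View pics/top17.png

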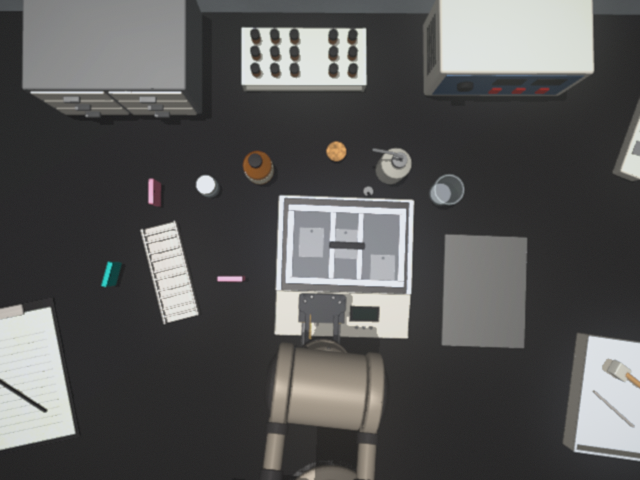

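View pics/scene17.png

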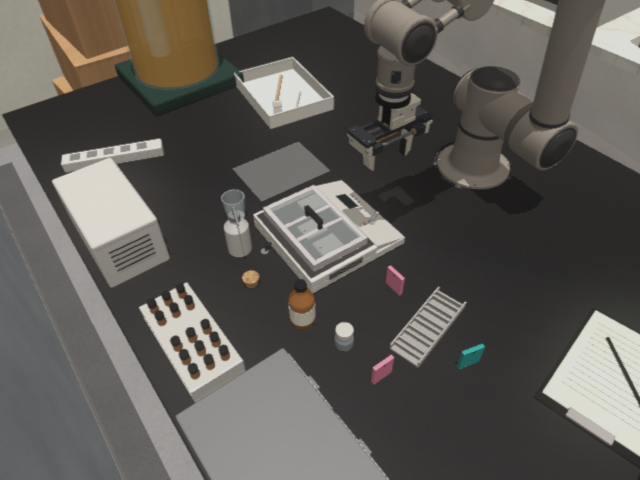

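Coupon A (top pixel (382,267)) has shifted about 4 cm towards the robot — the knock. Check whether it is still within limits and whether the cover is flat.

```bash
python3 - <<'E'
from h import *
t=cv2.imread('pics/top17.png')[185:300,265:425];cv2.imwrite('pics/c17.png',cv2.resize(t,None,fx=5,fy=5,interpolation=cv2.INTER_CUBIC))
t=cv2.imread('pics/scene17.png')[175:290,245:410];cv2.imwrite('pics/c18.png',cv2.resize(t,None,fx=4.8,fy=4.8,interpolation=cv2.INTER_CUBIC))
E
```

```text
(no output)
```

View pics/c17.png

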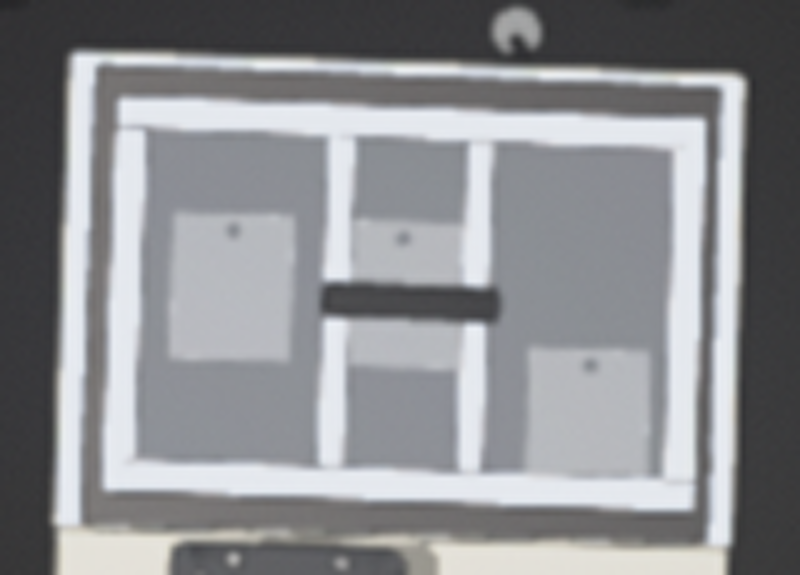

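View pics/c18.png

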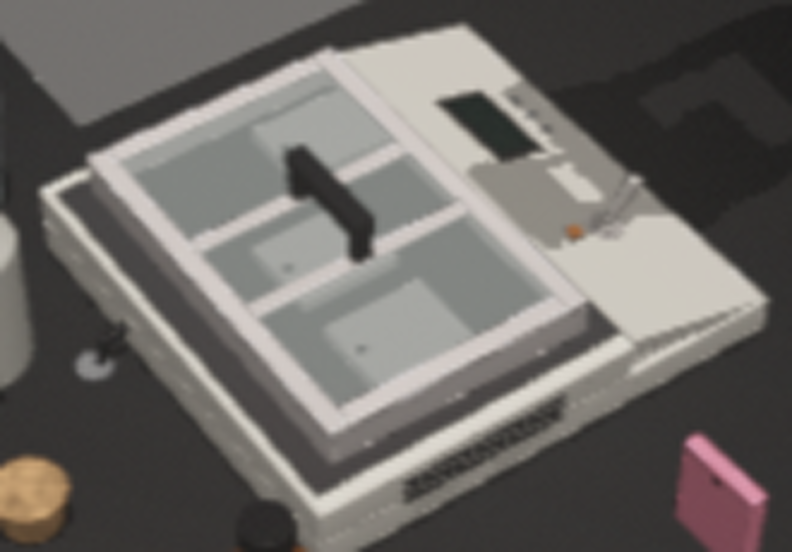

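```bash
python3 - <<'E'
from h import *
a=np.radians(-2.2);R=np.array([[np.cos(a),-np.sin(a)],[np.sin(a),np.cos(a)]]);pc=np.array([.573,-.032])
f=lambda L:[(265+x/5-.4,185+y/5-.4) for x,y in L]
loc=lambda L,z:((back('top',f(L),z)[:,:2]-pc)@R).round(4).tolist()
print('A far edge+hole',loc([(530,347),(650,350),(590,365)],.064))
print('C far edge',loc([(176,212),(296,215)],.064),loc([(170,358),(290,362)],.064))
print('B far',loc([(405,218)],.064),'near',loc([(405,369)],.064))
print('cover top corners',loc([(118,97),(707,118),(694,510),(103,491)],.080))
g=lambda L:[(245+x/4.8-.4,175+y/4.8-.4) for x,y in L]
locs=lambda L,z:((back('scene',g(L),z)[:,:2]-pc)@R).round(4).tolist()
print('scene cover top corners',locs([(90,157),(332,50),(588,305),(335,430)],.080))
print('rim corner',locs([(338,460),(588,335)],.055))
E
```

```text
A far edge+hole [[-0.016, -0.0524], [-0.0156, -0.1016], [-0.0226, -0.0772]]
C far edge [[0.0342, 0.0941], [0.0347, 0.0451]] [[-0.0254, 0.0945], [-0.0254, 0.0455]]
B far [[0.035, 0.0004]] near [[-0.0267, -0.0015]]
cover top corners [[0.0787, 0.1189], [0.0787, -0.1194], [-0.0797, -0.1186], [-0.0797, 0.1194]]
scene cover top corners [[0.0745, -0.1202], [-0.0819, -0.1174], [-0.0781, 0.1217], [0.074, 0.1169]]
rim corner [[0.0722, 0.116], [-0.0805, 0.1207]]
```

```bash
python3 - <<'E'
from h import *
t=cv2.imread('pics/top16.png')[185:300,265:425];cv2.imwrite('pics/c19.png',cv2.resize(t,None,fx=5,fy=5,interpolation=cv2.INTER_CUBIC))
t=cv2.imread('pics/wrist17.png')[100:300,290:600];cv2.imwrite('pics/c20.png',cv2.resize(t,None,fx=2.5,fy=2.5,interpolation=cv2.INTER_CUBIC))
E
```

```text
(no output)
```

View pics/c19.png

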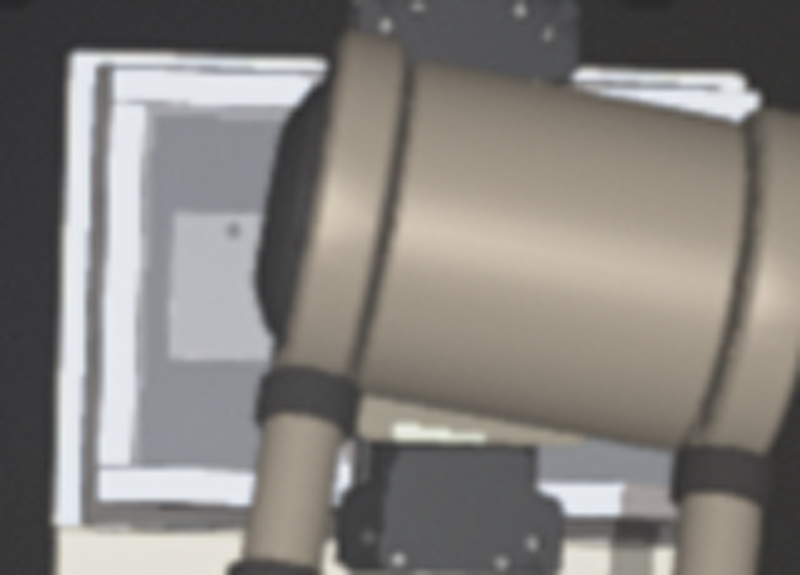

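View pics/c20.png

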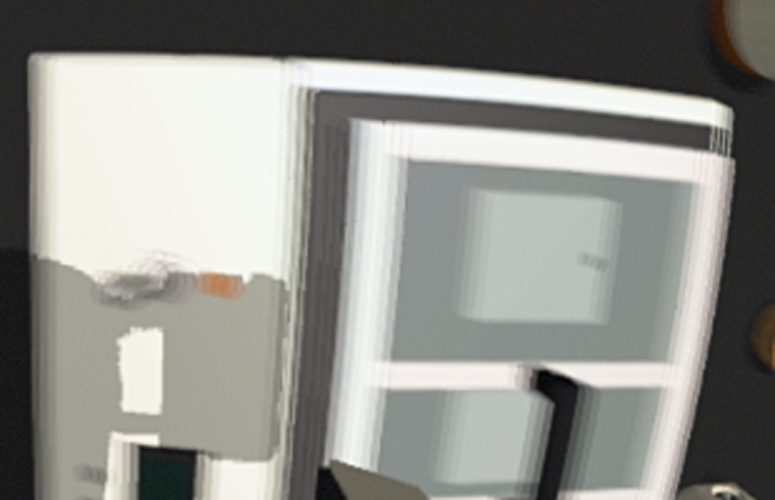

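Before the cover was lowered A was not in that corner, so the knock happened under the cover; I'll look closely at that skirt corner.

```bash
python3 -m inch '0.02 -0.23 0 0 0 0 0;0.02 -0.23 0 0 0 0 0;0.02 -0.23 0 0 0 0 0;0.02 -0.23 0 0 0 0 0;0.02 -0.23 -0.0 0 0 0 0;0.02 -0.23 0 0 0 0 0;0.02 -0.23 0 0 0 0 0'
python3 - <<'E'
from h import *
print(get_state()['position'])
im=camera('wrist')[:,:,::-1];cv2.imwrite('pics/w21.png',im)
t=camera('top')[185:300,265:425,::-1];cv2.imwrite('pics/c22.png',cv2.resize(t,None,fx=5,fy=5,interpolation=cv2.INTER_CUBIC))
E
```

```text
time: 47.95
position: [0.416, -0.2006, 0.2533]
ee_rot: [[0.999, -0.037, 0.0], [-0.037, -0.999, 0.0], [0.0, -0.0, -1.0]]
contact_force: [0.1, 0.1, -0.4]
width: 1.0
[ 0.41597161 -0.20062619  0.25330804]
```

View pics/w21.png

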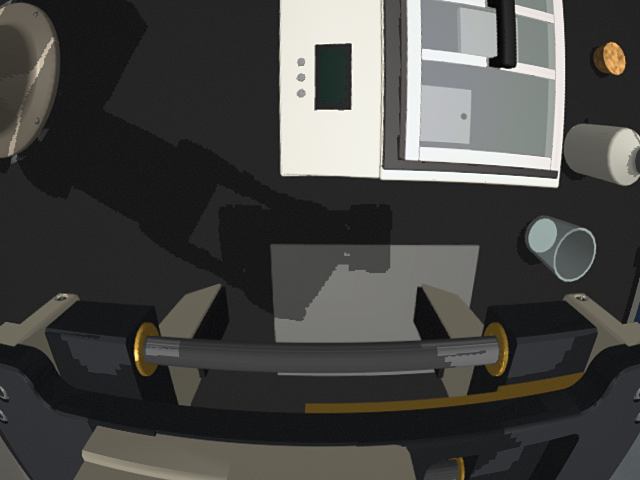

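View pics/c22.png

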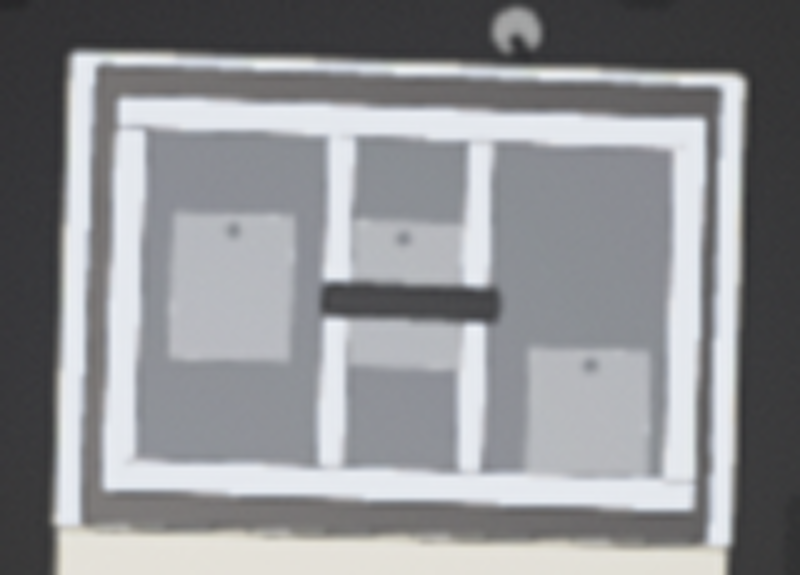

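```bash
python3 - <<'E'
from h import *
a=cv2.imread('pics/scene0.png')[180:235,290:345]
camera('scene');b=camera('scene')[180:235,290:345,::-1]
o=np.hstack([a,b]);cv2.imwrite('pics/c23.png',cv2.resize(o,None,fx=7,fy=7,interpolation=cv2.INTER_CUBIC))
cv2.imwrite('pics/scene23.png',camera('scene')[:,:,::-1])
t=[cv2.imread(f'pics/scene{k}.png')[175:290,245:410] for k in (0,23)]
cv2.imwrite('pics/c24.png',np.hstack([cv2.resize(x,None,fx=2.4,fy=2.4,interpolation=cv2.INTER_CUBIC) for x in t]))
E
```

```text
(no output)
```

View pics/c24.png

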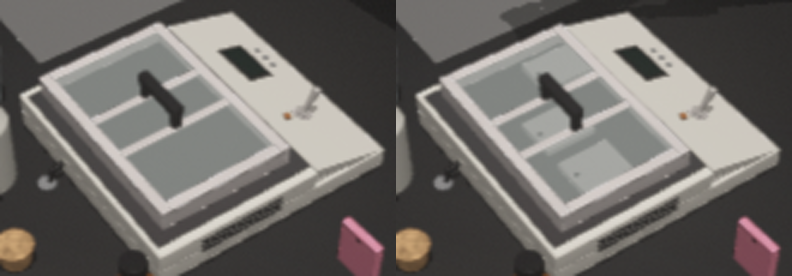

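```bash
python3 - <<'E'
from h import *
for k in (0,23):
    t=cv2.imread(f'pics/scene{k}.png')[175:290,245:410];cv2.imwrite(f'pics/c25_{k}.png',cv2.resize(t,None,fx=4.8,fy=4.8,interpolation=cv2.INTER_CUBIC))
E
```

```text
(no output)
```

View pics/c25_0.png

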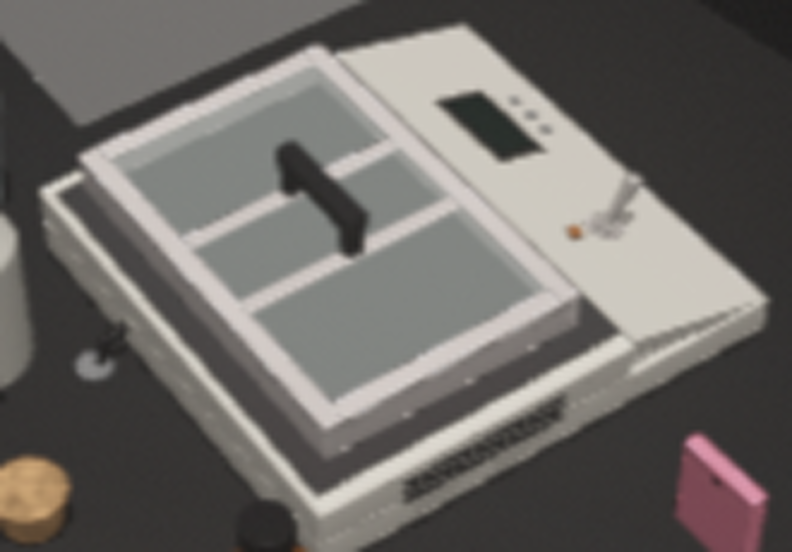

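View pics/c25_23.png

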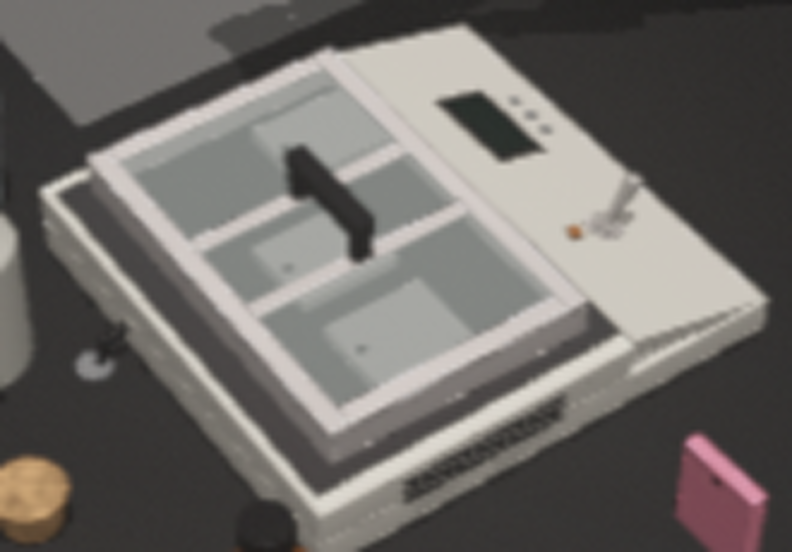

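The cover moved uniformly relative to its original flat pose at all four corners (no tilt), centred within ~1 mm, coupon A at x≈−46 mm (limit 55). Fine as is. Now the toggle: closed fingers, approach from the robot side.

```bash
python3 -m inch '-0.051 0.227 0 0 0 0 1;-0.051 0.227 0 0 0 0 1;-0.051 0.227 0 0 0 0 1;-0.051 0.227 0 0 0 0 1;-0.051 0.227 0 0 0 0 1;-0.051 0.227 0 0 0 0 1;-0.051 0.227 0 0 0 0 1;-0.051 0.227 0 0 0 0 1;-0.051 0.227 0 0 0 0 1;-0.051 0.227 0 0 0 0 1'
python3 - <<'E'
from h import *
s=get_state();print(s['position'],s['width'],s['q'])
cv2.imwrite('pics/w26.png',camera('wrist')[:,:,::-1])
print([(k,round(d['score'],2),np.round(d['position'],4).tolist()) for k in('toggle_tip','toggle_pivot') for d in place_of(k,'wrist')])
E
```

```text
time: 49.45
position: [0.3651, 0.0249, 0.2532]
ee_rot: [[0.999, -0.04, -0.0], [-0.04, -0.999, -0.0], [-0.0, 0.0, -1.0]]
contact_force: [0.1, 0.6, -0.1]
width: 0.012
[0.36506751 0.02494375 0.2531911 ] 0.011605297633906794 [-1.42102181e-01  4.28843094e-02  1.90308113e+00 -1.90733140e-05
  1.19564226e+00 -1.02513313e-01]
[('toggle_tip', 0.48, [0.4059, 0.0272, 0.0686]), ('toggle_pivot', 0.7, [0.4298, 0.0271, 0.0417])]
```

View pics/w26.png

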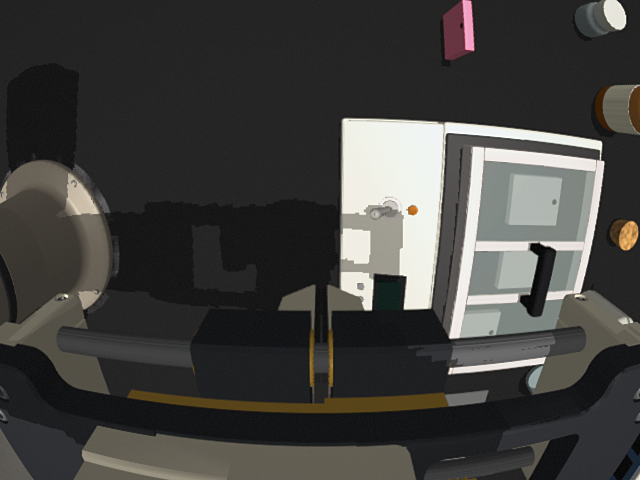

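```bash
python3 -m inch '0 0 -0.05 0 0 0 1;0 0 -0.1 0 0 0 1;0 0 -0.15 0 0 0 1;0 0 -0.173 0 0 0 1;0 0 -0.173 0 0 0 1;0 0 -0.173 0 0 0 1'
python3 -m inch '0.005 0 0 0 0 0 1;0.01 0 0 0 0 0 1;0.015 0 0 0 0 0 1;0.02 0 0 0 0 0 1;0.024 0 0 0 0 0 1'
```

```text
time: 50.35
position: [0.3657, 0.0252, 0.081]
ee_rot: [[0.999, -0.039, 0.001], [-0.039, -0.999, -0.0], [0.001, 0.0, -1.0]]
contact_force: [0.3, 0.2, 0.3]
width: 0.004
time: 50.98
position: [0.3894, 0.0252, 0.0802]
ee_rot: [[0.999, -0.039, 0.0], [-0.039, -0.999, -0.0], [0.0, 0.0, -1.0]]
contact_force: [-0.2, 0.3, 0.5]
width: 0.004
```

```bash
python3 -m inch '0.004 0.0008 0 0 0 0 1;0.008 0.0008 0 0 0 0 1;0.011 0.0008 0 0 0 0 1;0.014 0.0008 0 0 0 0 1'
python3 -m inch '0.002 0 0 0 0 0 1;0.004 0 0 0 0 0 1;0.004 0 0 0 0 0 1'
```

```text
time: 51.48
position: [0.3962, 0.0264, 0.0795]
ee_rot: [[0.999, -0.038, -0.016], [-0.038, -0.999, 0.001], [-0.016, 0.0, -1.0]]
contact_force: [-26.0, -4.7, 28.4]
width: 0.004
time: 51.85
position: [0.3981, 0.0264, 0.0799]
ee_rot: [[0.999, -0.037, -0.02], [-0.037, -0.999, 0.001], [-0.02, 0.0, -1.0]]
contact_force: [-30.9, -5.6, 36.5]
width: 0.004
```

The finger face jams axially on the lever's end (friction). Back off, then follow the tip's arc (forward and up).

```bash
python3 -m inch '-0.005 0 0 0 0 0 1;-0.01 0 0 0 0 0 1;-0.02 0 0 0 0 0 1;-0.02 0 -0.004 0 0 0 1'
python3 - <<'E'
from h import *
s=get_state();print(s['position'],s['width'],s['contact_force'])
cv2.imwrite('pics/s27.png',cv2.resize(camera('scene')[190:260,310:420,::-1],None,fx=6,fy=6,interpolation=cv2.INTER_CUBIC))
print([(k,round(d['score'],2),np.round(d['position'],4).tolist()) for k in('toggle_tip','toggle_pivot') for d in place_of(k,'scene')])
E
```

```text
time: 52.35
position: [0.3868, 0.0261, 0.0763]
ee_rot: [[0.999, -0.039, 0.001], [-0.039, -0.999, -0.0], [0.001, 0.0, -1.0]]
contact_force: [0.1, 0.2, 0.4]
width: 0.004
[0.38681175 0.0260832  0.07625356] 0.0035792996186850812 [0.14388121 0.22630512 0.42583713]
[('toggle_tip', 0.68, [0.7355, 0.143, 0.0018]), ('toggle_tip', 0.57, [0.4139, 0.0314, 0.0673]), ('toggle_tip', 0.43, [0.4276, 0.0239, 0.038]), ('toggle_tip', 0.18, [0.5733, -0.031, 0.101]), ('toggle_pivot', 0.75, [0.4296, 0.0249, 0.0376])]
```

View pics/s27.png

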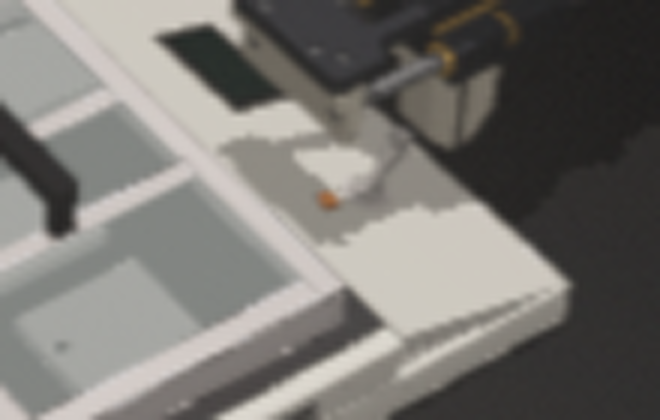

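```bash
python3 -m inch '0.003 0 0 0 0 0 1;0.006 0 0.002 0 0 0 1;0.009 0 0.005 0 0 0 1;0.012 0 0.008 0 0 0 1;0.015 0 0.010 0 0 0 1'
```

```text
time: 53.12
position: [0.4012, 0.0261, 0.0863]
ee_rot: [[0.999, -0.039, -0.002], [-0.039, -0.999, 0.0], [-0.002, -0.0, -1.0]]
contact_force: [-6.4, -1.0, 3.1]
width: 0.004
```

```bash
python3 -m inch '0.003 0 0.002 0 0 0 1;0.006 0 0.003 0 0 0 1;0.009 0 0.004 0 0 0 1;0.010 0 0.004 0 0 0 1'
python3 - <<'E'
from h import *
s=get_state();print(s['position'],s['width'],s['contact_force'])
cv2.imwrite('pics/s28.png',cv2.resize(camera('scene')[190:260,310:420,::-1],None,fx=6,fy=6,interpolation=cv2.INTER_CUBIC))
E
```

```text
time: 53.62
position: [0.4137, 0.0259, 0.0909]
ee_rot: [[0.999, -0.039, 0.004], [-0.039, -0.999, -0.0], [0.004, 0.0, -1.0]]
contact_force: [-0.0, -0.6, -0.2]
width: 0.002
[0.41367417 0.02586482 0.09086365] 0.0021238517681571893 [-0.03184746 -0.64232147 -0.18494099]
```

View pics/s28.png

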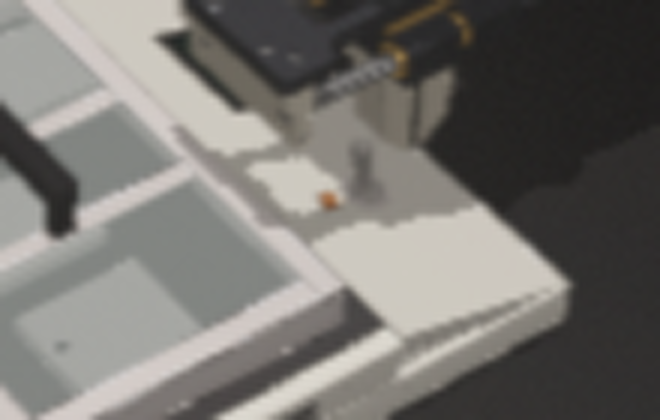

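Force dropped to zero and the lever now leans toward the plate. Retreat towards the robot, up, and verify.

```bash
python3 -m inch '-0.02 0 0 0 0 0 1;-0.04 0 0 0 0 0 1;-0.04 0 0.05 0 0 0 1;-0.04 0 0.1 0 0 0 1;-0.04 0 0.15 0 0 0 1;-0.04 -0.06 0.16 0 0 0 1;-0.04 -0.12 0.16 0 0 0 1;-0.04 -0.18 0.16 0 0 0 1;-0.04 -0.24 0.16 0 0 0 1;-0.04 -0.3 0.16 0 0 0 1;-0.04 -0.3 0.16 0 0 0 1'
python3 - <<'E'
from h import *
a=camera('scene')[:,:,::-1];b=camera('top')[:,:,::-1]
cv2.imwrite('pics/s29.png',cv2.resize(a[175:290,245:410],None,fx=4.8,fy=4.8,interpolation=cv2.INTER_CUBIC))
cv2.imwrite('pics/t29.png',cv2.resize(b[130:350,140:460],None,fx=2.5,fy=2.5,interpolation=cv2.INTER_CUBIC))
for c in ('scene','top'):
  print(c,[(k,round(d['score'],2),np.round(d['position'],4).tolist()) for k in('toggle_tip','toggle_pivot','cover','amber_bottle','wash_bottle','jar','beaker','stopper') for d in place_of(k,c)[:1]])
E
```

```text
time: 55.05
position: [0.3719, -0.2777, 0.2498]
ee_rot: [[0.999, -0.044, 0.001], [-0.044, -0.999, -0.001], [0.001, 0.001, -1.0]]
contact_force: [-0.6, 0.2, 0.2]
width: 0.008
scene [('toggle_tip', 0.55, [0.4389, 0.0261, 0.0741]), ('toggle_pivot', 0.97, [0.4296, 0.0246, 0.0363]), ('cover', 0.6, [0.5712, -0.035, 0.056]), ('amber_bottle', 0.56, [0.7377, 0.142, 0.0003]), ('wash_bottle', 0.77, [0.7413, -0.1327, 0.0017]), ('jar', 0.68, [0.6985, 0.2533, 0.0029]), ('beaker', 0.57, [0.6862, -0.2439, 0.0018]), ('stopper', 0.6, [0.7705, -0.0159, -0.0013])]
top [('toggle_pivot', 0.92, [0.4325, 0.0215, 0.0418]), ('cover', 0.9, [0.5698, -0.0331, 0.055]), ('amber_bottle', 0.93, [0.7345, 0.1471, -0.0027]), ('wash_bottle', 0.64, [0.7383, -0.1337, -0.0015]), ('jar', 0.6, [0.6986, 0.2579, -0.0009]), ('beaker', 0.89, [0.6855, -0.2427, -0.0016]), ('stopper', 0.74, [0.7746, -0.0183, -0.0038])]
```

View pics/s29.png

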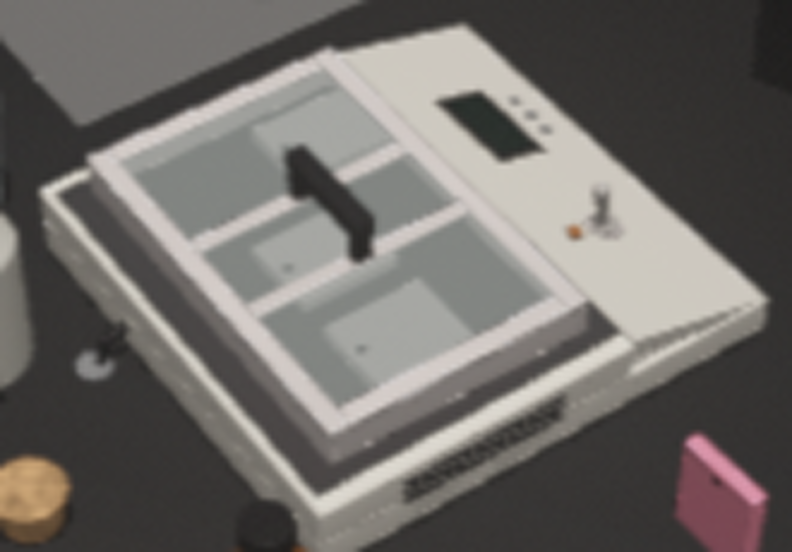

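View pics/t29.png

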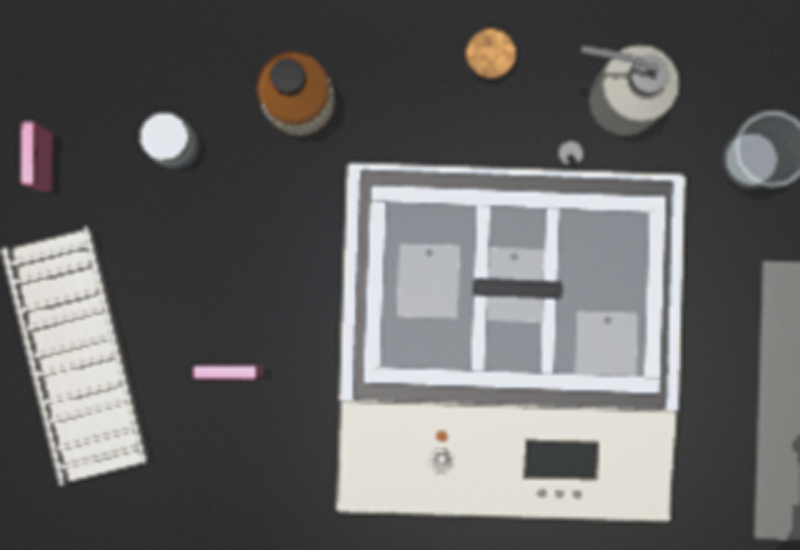

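Toggle tip at (0.439, 0.026, 0.074) matches the on position, the cover sits square over three flat coupons, and bystanders are unmoved. Settle and hand in.

```bash
python3 -m inch '0 0 0 0 0 0 1;0 0 0 0 0 0 1;0 0 0 0 0 0 1;0 0 0 0 0 0 1'
python3 -c "
from rig import *
print(sign_off())"
```

```text
time: 56.45
position: [0.372, -0.274, 0.2502]
ee_rot: [[0.999, -0.039, 0.0], [-0.039, -0.999, -0.0], [0.0, -0.0, -1.0]]
contact_force: [-0.3, 0.1, -0.1]
width: 0.003
the job is handed in; nothing more can be done
None
```

I did every step in order and handed the job in after about 56 s. The hand-in gave no verdict.

- **Cover off:** I lifted the cover off the plate and set it down near the centre of the mat.
- **Coupons:** Three were in the rack. I stood each one on the plate, tipped it flat with a light push and let go. They lie side by side with gaps.
- **Cover back:** It sits within about 1–2 mm of the plate centre. In the scene picture all four of its corners shifted together from the original pose, so it is not tilted.
- **Toggle:** The first push jammed on the end of the lever, with about 31 N sideways and 36 N upward. I backed off and followed the tip's arc, and the toggle flipped. The tip then measured (0.439, 0.026, 0.074) m, which matches the on position.

**Last checks:**
- **Knocked coupon:** While or just after the cover was lowered, one coupon shifted about 4 cm towards the robot. It now lies flat against the inside of the skirt at about −46 mm in x, against the 55 mm limit, so I left it there.
- **Coupon not measured directly:** I could only see it through the window; that it lies flat and clear of the skirt is judged from the pictures and the height at which the cover touched down.
- **Rest of the scene:** The bottles, jar, beaker and stopper measured the same as at the start within the network's accuracy. I never reached for the pink or turquoise pieces, and the arm was clear of everything at hand-in.

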